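# Fit the guide carriage round the bent rail

## Task

Take the bored guide carriage off the green pallet, thread it onto the free end of the bent guide rod and slide it round the bend, turning it with the rod, until it is fully home; ease it slowly against the stop pins, press it there with about 8 N for a second to bed it, then let go of it. The rod was clamped by hand and its bend is not level, so feel your way: never load the fixture with more than 25 N. Leave the other loose things where they are.

Things in the scene. Friction and masses are not known exactly. Their poses are not given: they have to be found in the camera images.
- carriage: dark steel carriage, 34 mm long (x), 40 wide (y): foot block 16 high, on it a round sleeve, 34 outside, with a 17 mm bore right through along x, bore axis 30 mm above the underside; on top a black square grip lug 16 x 16 mm, 46 to 84 mm above the underside. Either end may lead. About 0.3 kg (0.2 to 0.4). Origin: centre of the underside; z up
- bore (a point): centre of the carriage's bore, 30 mm above its underside; axes as the carriage (x along the bore)
- pallet: fixed green pallet, 180 x 280 x 12 mm, on which carriage and blank stand, with rows of steel pins 12 mm high along its long edges; origin centre of the underside
- fixture: fixed aluminium base plate 150 x 300 x 12 mm under the rod; origin on the table, under the middle of the line nose-seat. Steel rod, diameter 14, centre line 120 mm up, bulging to this frame's +x (at most 47 mm). From above: 30 mm straight from the nose, an arc of radius 120 through 80 degrees, 30 mm straight to the seat. Only the post beyond the seat holds it; low friction
- nose (a point): point on the rod's centre line where its rounded free end begins (tip 7 mm further out). Axes as the fixture: nose at (0, 100, 120) mm there, seat at (0, -100, 120). The rod leaves the nose in the direction (0.643, -0.766, 0), curves clockwise seen from above and reaches the seat in the direction (-0.643, -0.766, 0)
- seat (a point): where the bore's centre is when the carriage is home: 17 mm before the round ends of the two rigid stop pins, dark steel, diameter 8, that stick out of the post side by side 11 mm above the rod's axis and meet the sleeve's end face (run into them at about 10 mm/s or less). x points along the level rod to the post, z up
- post: upright aluminium post beyond the seat, up to 16 mm above the rod's axis, with the stop pins; origin on the table under the seat. The rod is rolled in it about the line nose-seat by an unmeasured angle, up to 0.18 rad either way: nose and seat stay put, but the bend rises or droops in proportion to the distance from that line, up to 8.5 mm at its middle; slope up to 0.116 rad at its ends
- blank: bystander on the pallet, its place and the carriage's are swapped at will: a similar dark steel block but solid, square, with a round black ball knob on top; 77 mm high; origin centre of the underside
- spare_bush: bystander: loose steel bush, diameter 32, 30 mm high, standing on the fixture's base plate; origin centre of the underside
- driver: bystander: screwdriver lying on the table beyond the pallet; origin under its middle
- oiler: bystander: white bottle 100 mm high, diameter 44, standing beyond the fixture; origin centre of the underside
There are look-alikes about, which are no part of the job. What is shaped like the carriage but orange is not meant.

How it is judged:
By the outcome, as a careful person would: the job done as asked, in the order asked, and still so for the second after the job is handed in, with the robot touching nothing.
It also fails if it takes over 72 s, if anything falls off the work surface, if the arm or the gripper's body presses on something with over 40 N, if the wrist force passes 120 N, or if a joint passes its speed limit or range.

## Robot

A 6-joint arm with a two-finger parallel gripper is mounted at the origin on the work surface. World frame = base frame: x ahead of the robot, y to its left, z up, the work surface at z = 0. Lengths are in m, angles in rad, forces in N, time in s.
With the tool pointing down it reaches from about 0.3 to 0.875 m from the base axis. Payload 6.4 kg.
Tool frame: the origin (TCP) lies between the finger pads; the fingertips stand 25 mm ahead of it and the grasp point (between the pads) lies 6 mm ahead of it; y points along the fingers, x is the direction in which the jaws open and shut, and the axes are right-handed (so a half turn about y gives the same grasp; the last joint's range is limited). The gripper opens to 85 mm and grips with 20 to 120 N. Pads are 22 mm wide; open, the fingers measure 114 mm over their backs; the gripper's body (76 mm by 85 mm) begins 54 mm behind the grasp point. The pads swing forward as they close: fully open they stand 13 mm farther back than shut.
Start: joints at [0.993, 0.181, 1.607, -0, 1.354, -0.206], TCP at [0.209, 0.536, 0.256] pointing down, gripper open.
Joint ranges: [-2.99, 2.99], [-0.89, 2.07], [0.3, 2.58], [-1.14, 4.28], [0, 2.63], [-3.12, 3.12]. Speed limits (rad/s): [2.57, 2.57, 3.01, 3.14, 3.14, 3.14].

## Interface

Orientations are given as a unit quaternion [w, x, y, z].
In Python, from bench import ctrl, vision, ticket, find_in, regions_of, pinpoint gives the robot as it stands.
- The arm moves only by the tool apply_moves, never from a script. Its argument "increments" is a list of rows, each an object of numbers: "x", "y", "z": the shift along the tool's x, y, z in cm; "ax", "ay", "az": the turn, a rotation vector about the tool's x, y, z in rad; "grip": the closure, from 0 (fully open) to 1 (shut). A call has 1 to 12 rows; each row is the pose to reach, as a shift and turn from the pose measured when the call began, along the tool's axes at that moment; what a row does not reach only later rows make up. A row lasts 1/8 s, in which the tool goes at most 62.5 mm and 10.7 degrees, less where a joint would pass 70% of its speed; a pose out of reach is approached as far as the arm can. A call with a gripper value outside its range is refused whole. The fingers move at their own pace and stop on an object; the grip force is fixed at half the most. Time passes only in rows, so rows that repeat a pose let the fingers close. It gives the time, the measured TCP pose, the force and the opening at its end, in the units of the state.
- ctrl.get_obs(): the state, without advancing time (a new reading comes with each control period).
- vision.camera(name): name is "side" or "top" or "wrist"; returns the picture (420x560x3 uint8, red, green, blue); there is no depth.
- vision.camera_params(name): a dict with "intrinsics" (3x3 intrinsics, pixels), "R" (3x3) and "t" (3): a world point X has camera coordinates R X + t. Camera axes: x right, y down, z forward; pixel columns grow to the right and rows downward; lengths in m; the calibration is good to about 2 mm. The wrist camera is an equidistant fisheye: a pixel r from the principal point sees the ray r / f radians off the axis. A picture is of the moment at which its call begins: read the wrist's pose just before it. camera_params takes no time and is no camera call; for the wrist camera it gives the pose at the moment of the call.
- ticket.hand_in(): hands the job in, once; it reports no verdict.
Trained networks look in the newest picture that a camera, given by its name, has taken for a name from the list of things; names that differ only in an ending like _2 or _b are one class to them, and where a whole thing is asked for, a point or a joint stands for the part that bears it (a point fixed in the world has none). Each returns a list of dicts, best first, with "p" (0 to 1); they miss things now and then, are a little off and sometimes report something else, mostly with a low value. They report only what shows in the picture. A call takes as long as a camera call. They do not tell look-alikes from the thing itself.
- find_in(camera, query): "rect" ([centre column, centre row, width, height] in pixels, round what is visible of it).
- regions_of(camera, query): "mask" (420x560 bool, what is visible of it) and "rect" ([centre column, centre row, width, height] in pixels, round what is visible of it).
- pinpoint(camera, query): "xy" ([column, row] in pixels: a listed point, or the origin of a listed thing).
The state is a dict: "time_s": time; "q": joint angles; "dq": joint speeds; "joint_efforts": joint torques, N m; "eef_pos": TCP position; "eef_rot": TCP orientation; "wrist_force": force on the tool from outside, world axes, zero at the start; "torque": the same for the moment, N m; "opening": opening from 0.0 (shut) to 1.0 (fully open).
Only numpy, scipy, OpenCV 4.12 (cv2) and the standard library are available. Lean on these libraries where they do the work, as an engineer would, in place of code of your own. Each camera call takes 0.05 s, during which the arm holds its last target.

## Working session

There is one attempt and no reset: what is moved stays moved. The work goes in short steps, Python scripts to look and compute and a tool call to move; the robot and the scene stay as the last step left them, time stands still between calls to the robot, and variables do not carry over. Pictures are saved under pics/ and viewed, and the job is handed in when it is done.

Besides the shell and the picture viewer there is one more tool, called after "Emit:" as a command line: name --argument value ..., lists and objects as JSON in quotes. apply_moves: Moves the arm, as the interface text tells. Its arguments: {"type":"object","properties":{"increments":{"type":"array","items":{"type":"object","properties":{"x":{"type":"number"},"y":{"type":"number"},"z":{"type":"number"},"ax":{"type":"number"},"ay":{"type":"number"},"az":{"type":"number"},"grip":{"type":"number"}}}}},"required":["increments"]}

```bash
ls; mkdir -p pics; python3 - <<'E'
from bench import ctrl, vision
import cv2,numpy as np
print(ctrl.get_obs())
for n in ["side","top","wrist"]:
    im=vision.camera(n); cv2.imwrite(f"pics/{n}0.png",im[:,:,::-1]); p=vision.camera_params(n); print(n,{k:np.round(v,4).tolist() for k,v in p.items()})
E
```

```text
pics
{'time_s': 0.0, 'q': array([ 9.92688785e-01,  1.81537949e-01,  1.60797418e+00, -1.17710695e-05,
        1.35380884e+00, -2.06271149e-01]), 'dq': array([ 1.18349795e-03,  2.31195079e-05, -1.52987921e-04,  8.22238929e-04,
       -1.08159550e-03, -1.21698142e-03]), 'joint_efforts': array([-1.86640345e-04, -4.44879055e+01, -3.51328254e+01, -2.07075354e-04,
        8.98571452e-03, -4.58333147e-05]), 'eef_pos': array([0.20860726, 0.5352918 , 0.2554022 ]), 'eef_rot': array([-0.58356936,  0.58404512,  0.39839671, -0.39952243]), 'wrist_force': array([ 0.56367776, -0.74845936, -0.15847009]), 'torque': array([ 0.03928068,  0.00847196, -0.08257848]), 'opening': 0.9978210775995778}
side {'intrinsics': [[516.0399, 0.0, 279.1438], [0.0, 516.0399, 214.3362], [0.0, 0.0, 1.0]], 'R': [[0.7953, -0.6062, -0.005], [-0.3756, -0.4862, -0.789], [0.4759, 0.6293, -0.6144]], 't': [-0.4063, 0.3199, 0.9009]}
top {'intrinsics': [[436.1138, 0.0, 277.1157], [0.0, 436.1138, 214.4722], [0.0, 0.0, 1.0]], 'R': [[0.0193, -0.9997, -0.0166], [-0.9823, -0.0159, -0.1868], [0.1865, 0.0199, -0.9823]], 't': [0.0538, 0.5916, 0.8825]}
wrist {'intrinsics': [[325.1923, 0.0, 275.0578], [0.0, 325.1923, 207.5986], [0.0, 0.0, 1.0]], 'R': [[0.3629, 0.9318, -0.0002], [0.8813, -0.3432, 0.325], [0.3027, -0.1181, -0.9457]], 't': [-0.5751, -0.043, 0.3791]}
```

View pics/side0.png

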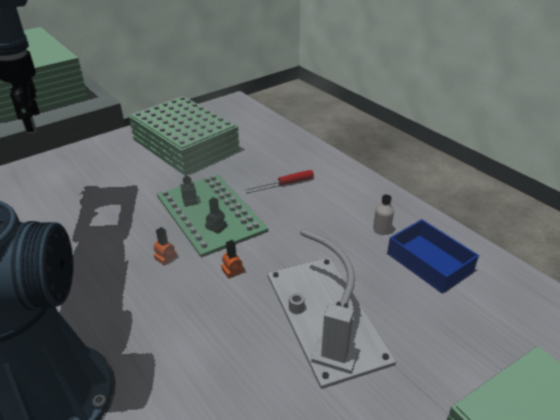

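View pics/top0.png

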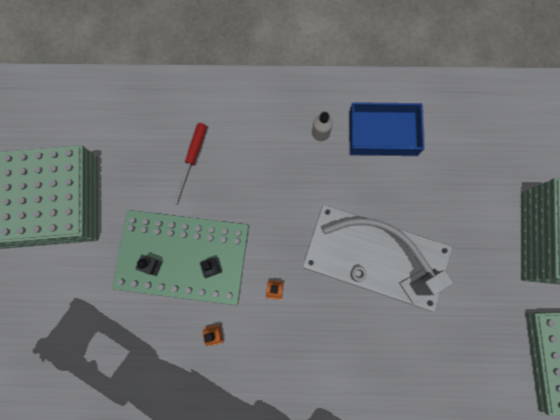

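View pics/wrist0.png

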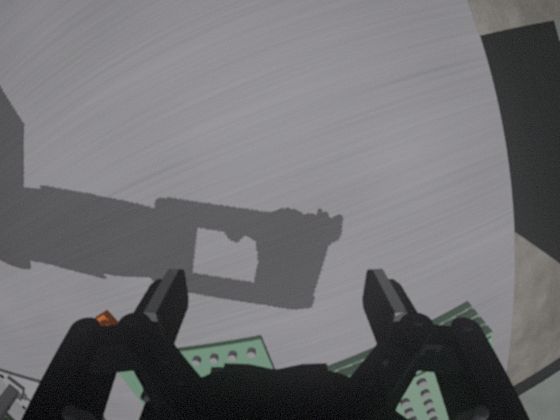

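```bash
python3 - <<'E'
import cv2,numpy as np
a=cv2.imread("pics/side0.png")[165:285,140:280]; b=cv2.imread("pics/top0.png")[200:310,105:265]
a=cv2.resize(a,None,fx=5,fy=5,interpolation=cv2.INTER_CUBIC);b=cv2.resize(b,None,fx=5,fy=5,interpolation=cv2.INTER_CUBIC)
f=lambda x:np.clip(x.astype(float)*1.6,0,255).astype(np.uint8)
cv2.imwrite("pics/a.png",f(a));cv2.imwrite("pics/b.png",f(b))
c=cv2.imread("pics/top0.png")[195:320,295:460];cv2.imwrite("pics/c.png",cv2.resize(c,None,fx=4.8,fy=4.8,interpolation=cv2.INTER_CUBIC))
c=cv2.imread("pics/side0.png")[220:385,260:400];cv2.imwrite("pics/d.png",cv2.resize(c,None,fx=3.6,fy=3.6,interpolation=cv2.INTER_CUBIC))
E
```

```text
(no output)
```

View pics/a.png

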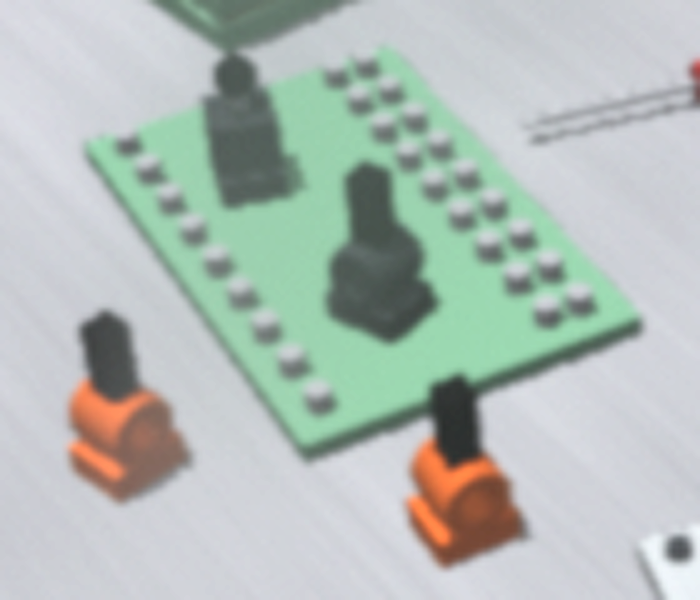

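View pics/b.png

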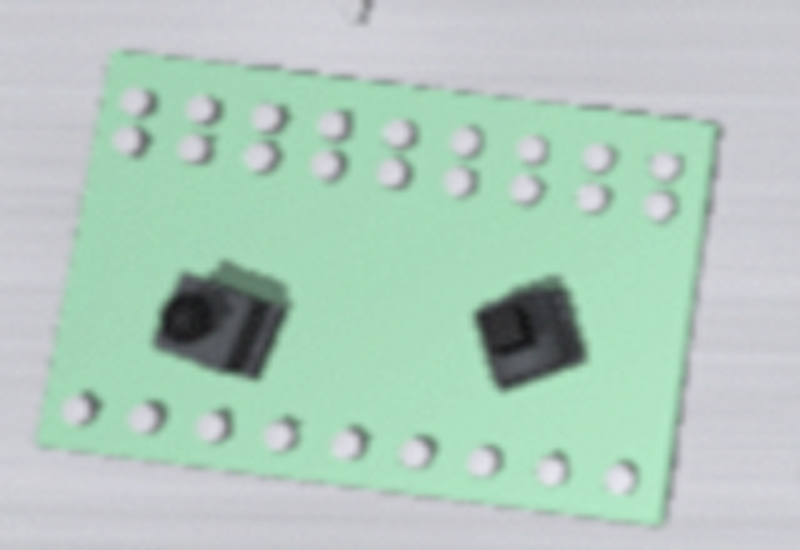

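View pics/c.png

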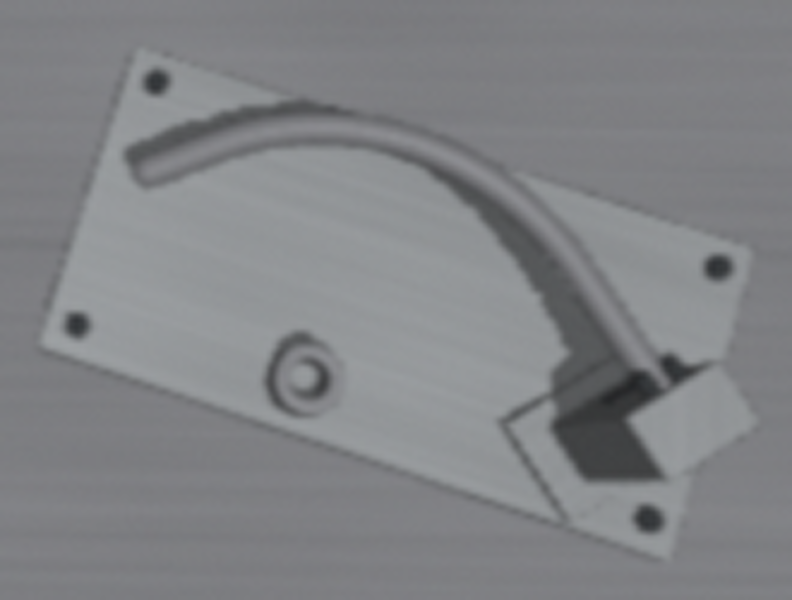

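View pics/d.png

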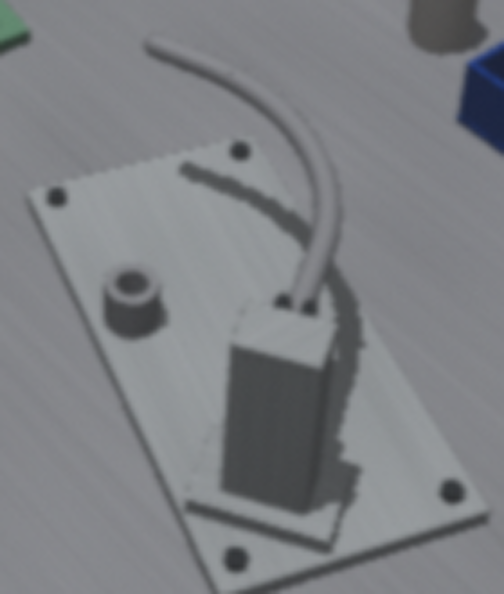

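Carriage candidates, top picture: dark carriage with square lug (211,267); dark blank with ball knob (148,264); orange look-alikes (275,289) and (212,335). I choose (211,267) (side: 215,215), where the crop shows a round sleeve, square lug and dark steel. Next I'll fit the fixture and carriage poses.

```bash
cat > h.py <<'E'
import numpy as np, cv2
from scipy.spatial.transform import Rotation as Ro
from scipy.optimize import least_squares, minimize
def proj(p,X,fish=False):
    X=np.atleast_2d(X); c=X@np.array(p['R']).T+np.array(p['t']); K=np.array(p['intrinsics'])
    if fish:
        r=np.hypot(c[:,0],c[:,1]); th=np.arctan2(r,c[:,2]); s=th/np.maximum(r,1e-9)
        return np.c_[K[0,0]*c[:,0]*s+K[0,2],K[1,1]*c[:,1]*s+K[1,2]]
    return np.c_[K[0,0]*c[:,0]/c[:,2]+K[0,2],K[1,1]*c[:,1]/c[:,2]+K[1,2]]
def ray(p,uv,fish=False):
    K=np.array(p['intrinsics']);R=np.array(p['R']);t=np.array(p['t'])
    a=(uv[0]-K[0,2])/K[0,0];b=(uv[1]-K[1,2])/K[1,1]
    if fish:
        th=np.hypot(a,b);s=np.sin(th)/max(th,1e-9);d=np.array([a*s,b*s,np.cos(th)])
    else: d=np.array([a,b,1.])
    d=R.T@d; return -R.T@t, d/np.linalg.norm(d)
def at_z(p,uv,z,fish=False):
    o,d=ray(p,uv,fish); return o+d*(z-o[2])/d[2]
L=60e-3+0.120*np.deg2rad(80)
def rod_fix(s):
    """flat centreline in fixture xy; s from nose; returns pos(n,2), dir"""
    s=np.atleast_1d(s); al=np.deg2rad(40); out=[];dr=[]
    for v in s:
        if v<.03: a=al; p=np.array([np.sin(al)*v,.1-np.cos(al)*v])
        else:
            p0=np.array([np.sin(al)*.03,.1-np.cos(al)*.03]); w=min((v-.03)/.12,2*al); a=al-w
            # dir(a)=(sin a,-cos a)
            p=p0+.12*np.array([-(np.cos(al)-np.cos(a)), -(np.sin(al)-np.sin(a))])
            e=v-.03-.12*2*al
            if e>0: p=p+e*np.array([np.sin(a),-np.cos(a)])
        out.append(p);dr.append([np.sin(a),-np.cos(a)])
    return np.array(out),np.array(dr)
def rod_world(s,pose):
    fx,fy,yaw,roll=pose; p,d=rod_fix(s); f=lambda q:np.c_[q[:,0]*np.cos(roll),q[:,1],q[:,0]*np.sin(roll)]
    P=f(p)+[0,0,.12]; D=f(d); c,sn=np.cos(yaw),np.sin(yaw); R=np.array([[c,-sn,0],[sn,c,0],[0,0,1]])
    return P@R.T+[fx,fy,0], D@R.T
def rod_edges(s,pose,cam):
    P,D=rod_world(s,pose); o=-np.array(cam['R']).T@np.array(cam['t']); v=P-o; n=np.cross(D,v); n/=np.linalg.norm(n,axis=1)[:,None]
    return P+.007*n,P-.007*n
def plate(pose):
    fx,fy,yaw,_=pose;c,s=np.cos(yaw),np.sin(yaw);q=np.array([[-.075,.15],[.075,.15],[.075,-.15],[-.075,-.15]])
    return np.c_[q@np.array([[c,s],[-s,c]])+[fx,fy],np.full(4,.012)]
E
python3 - <<'E'
from h import *
from bench import vision
T=vision.camera_params("top");S=vision.camera_params("side")
print(rod_fix([0,L]))
cor=np.array([[40,347],[135,48],[750,247],[668,562]])/4.8+[295,195]
pts=[at_z(T,c,.012) for c in cor];print(np.round(pts,4))
q=lambda v:proj(T,plate(v))
r=least_squares(lambda v:(q([*v,0])-cor).ravel(),[.55,-.15,-.3]);print(r.x,r.fun)
# side corners
cs=np.array([[30,192],[None or 260,140],[487,517],[220,592]])/3.6+[260,220]
print([np.round(at_z(S,c,.012),4) for c in cs])
print(proj(S,plate([*r.x,0])),cs)
for n,cam in (("top",T),("side",S)):
  for roll in (-.15,0,.15):
    im=cv2.imread(f"pics/{n}0.png"); box=(295,195,165,125,4.8) if n=="top" else (260,220,140,165,3.6)
    x,y,w,h,f=box; im=cv2.resize(im[y:y+h,x:x+w],None,fx=f,fy=f,interpolation=cv2.INTER_CUBIC)
    po=[*r.x,roll]
    for e in rod_edges(np.linspace(0,L,60),po,cam):
        cv2.polylines(im,[np.int32(((proj(cam,e)-[x,y])+.5)*f)],False,(0,0,255),1)
    cv2.polylines(im,[np.int32(((proj(cam,plate(po))-[x,y])+.5)*f)],True,(255,0,0),1)
    cv2.imwrite(f"pics/ov_{n}_{roll}.png",im)
a=[cv2.imread(f"pics/ov_side_{r}.png")[:420] for r in (-.15,0,.15)]
cv2.imwrite("pics/ovs.png",cv2.resize(np.hstack(a),(800,int(800*420/1512))))
E
```

```text
(array([[ 0.        ,  0.1       ],
       [ 0.        , -0.10023169]]), array([[ 0.64278761, -0.76604444],
       [-0.64278761, -0.76604444]]))
[[ 0.4814  0.0052  0.012 ]
 [ 0.6224 -0.0384  0.012 ]
 [ 0.5332 -0.321   0.012 ]
 [ 0.3907 -0.2767  0.012 ]]
[ 0.50703428 -0.15769963 -0.30674142] [-1.25960434e+00  2.57704717e-01 -4.62540494e-01 -6.24271678e-01
  1.06387609e+00 -1.17314157e-03  6.23909640e-01  2.25236154e-01]
[array([0.4824, 0.0015, 0.012 ]), array([ 0.6235, -0.0491,  0.012 ]), array([ 0.5271, -0.3271,  0.012 ]), array([ 0.3917, -0.2778,  0.012 ])]
[[265.98552696 271.99409355]
 [328.86862638 256.02479875]
 [396.03527547 360.52247593]
 [320.57457124 385.0018239 ]] [[268.33333333 273.33333333]
 [332.22222222 258.88888889]
 [395.27777778 363.61111111]
 [321.11111111 384.44444444]]
```

View pics/ovs.png

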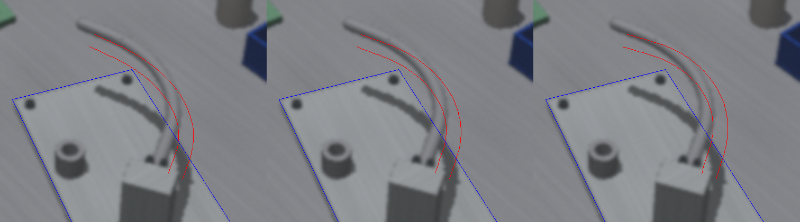

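View pics/ov_top_0.png

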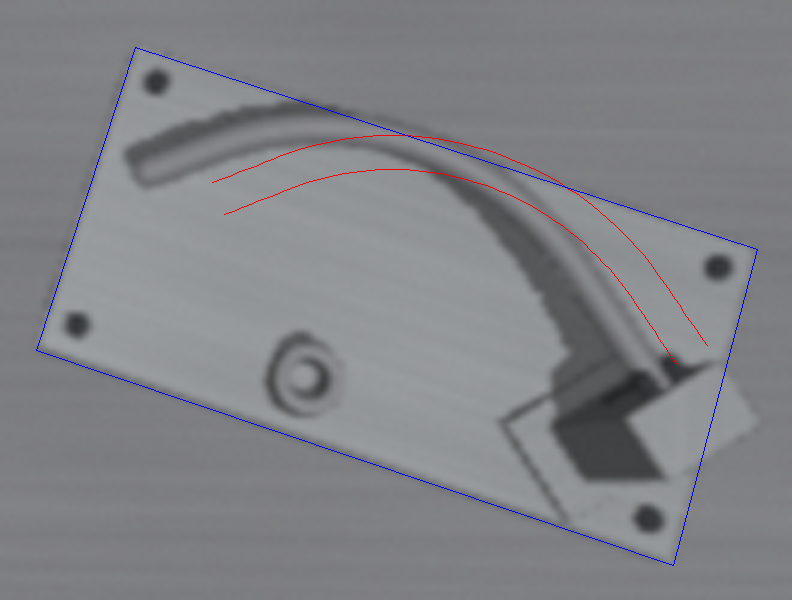

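```bash
cat > fit1.py <<'E'
from h import *
from bench import vision
T=vision.camera_params("top");S=vision.camera_params("side")
mt=np.array([[230,140],[310,127],[400,138],[480,175],[550,235],[610,310],[645,362]])/4.8+[295,195]-.5*0
ms=np.array([[215,70],[270,108],[312,165],[328,215],[318,260],[304,300]])/3.6+[260,220]
tipt=np.array([137,170])/4.8+[295,195]; tips=np.array([150,45])/3.6+[260,220]
s=np.linspace(0,L,300)
def res(v):
    P,D=rod_world(s,v[:4]); r=[]
    tip=P[0]-.006*D[0]
    for cam,m,tp in((T,mt,tipt),(S,ms,tips)):
        q=proj(cam,P)
        for a in m:
            d=q-a;i=np.argmin((d**2).sum(1));t=q[min(i+1,len(q)-1)]-q[max(i-1,0)];t/=np.linalg.norm(t);r.append(d[i]@[-t[1],t[0]])
        r+=list((proj(cam,tip)[0]-tp))
    return np.array(r)
if __name__=="__main__":
    r=least_squares(res,[.5,-.13,-.3,0]);print(r.x,np.round(r.fun,2))
    J=r.jac;print(np.sqrt(np.diag(np.linalg.inv(J.T@J)))*.7)
    np.save("pose.npy",r.x)
    ims=[]
    for n,cam,(x,y,w,h,f) in (("top",T,(310,205,140,90,5.4)),("side",S,(290,220,80,90,5.4))):
        im=cv2.imread(f"pics/{n}0.png");im=cv2.resize(im[y:y+h,x:x+w],None,fx=f,fy=f,interpolation=cv2.INTER_CUBIC)
        for e in rod_edges(np.linspace(0,L,60),r.x,cam):
            cv2.polylines(im,[np.int32(((proj(cam,e)-[x,y])+.5)*f)],False,(0,0,255),1)
        cv2.imwrite(f"pics/fit_{n}.png",im)
E
python3 fit1.py
```

```text
[ 0.51755961 -0.13138008 -0.31880354 -0.18083411] [ 0.08  0.18  0.4   0.05 -0.38  0.12 -0.27  0.56  0.42  0.22  0.08 -0.72
  0.05 -0.05  0.45  0.03 -1.58]
[0.00080993 0.00082401 0.00764577 0.03657519]
```

View pics/fit_top.png

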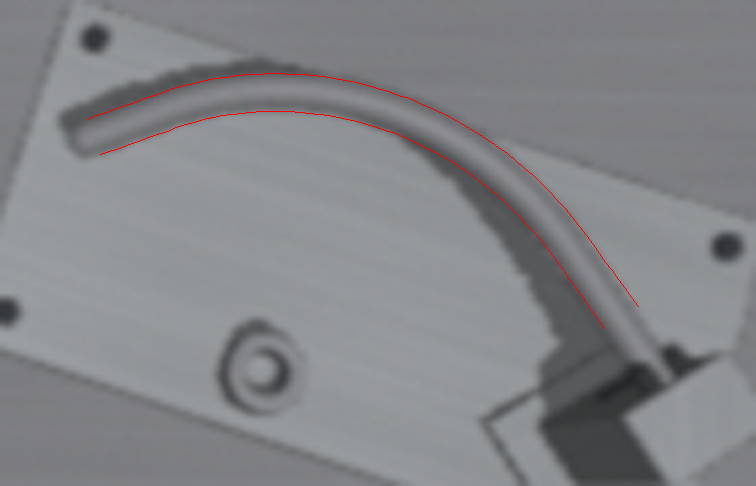

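View pics/fit_side.png

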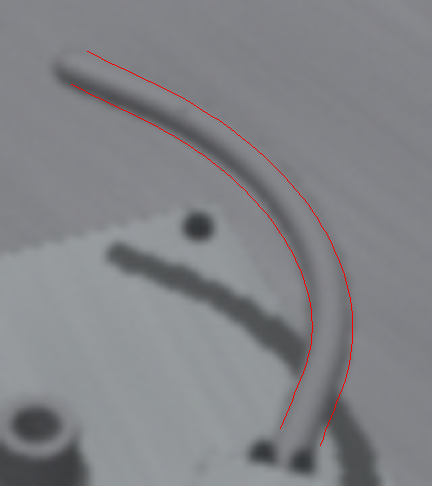

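```bash
python3 - <<'E'
from h import *
from bench import *
T=vision.camera_params("top");S=vision.camera_params("side")
for n,c in(("top",T),("side",S)):
    vision.camera(n)
    for q in("carriage","bore"):
        for d in pinpoint(n,q)[:4]: print(n,q,d, np.round(at_z(c,d['xy'],.012 if q=="carriage" else .042),4))
o=ctrl.get_obs(); R=Ro.from_quat(np.roll(o['eef_rot'],-1)).as_matrix();print(np.round(R,3),o['time_s'])
E
```

```text
top carriage {'xy': [273.9, 290.2], 'p': 0.74} [0.4305 0.069  0.012 ]
top carriage {'xy': [215.5, 334.4], 'p': 0.71} [0.3345 0.1925 0.012 ]
top carriage {'xy': [211.4, 268.3], 'p': 0.64} [0.4755 0.2081 0.012 ]
top carriage {'xy': [324.2, 231.1], 'p': 0.19} [ 0.5628 -0.0408  0.012 ]
top bore {'xy': [277.6, 287.9], 'p': 0.78} [0.435  0.0605 0.042 ]
top bore {'xy': [211.6, 331.8], 'p': 0.72} [0.3421 0.1964 0.042 ]
top bore {'xy': [207.0, 263.4], 'p': 0.58} [0.4839 0.213  0.042 ]
side carriage {'xy': [214.9, 226.7], 'p': 0.84} [0.475  0.2099 0.012 ]
side carriage {'xy': [233.4, 270.7], 'p': 0.66} [0.4266 0.0548 0.012 ]
side carriage {'xy': [167.7, 256.7], 'p': 0.64} [0.3337 0.1835 0.012 ]
side carriage {'xy': [300.8, 231.3], 'p': 0.21} [0.6288 0.0691 0.012 ]
side bore {'xy': [164.7, 250.7], 'p': 0.95} [0.3255 0.1732 0.042 ]
side bore {'xy': [218.1, 213.0], 'p': 0.86} [0.4912 0.2169 0.042 ]
side bore {'xy': [232.2, 262.8], 'p': 0.6} [0.4223 0.0497 0.042 ]
[[ 0.363 -0.    -0.932]
 [ 0.932 -0.     0.363]
 [-0.    -1.     0.   ]] 0.45
```

```bash
cat >> h.py <<'E'
def obsRT(o):
    return Ro.from_quat(np.roll(o['eef_rot'],-1)).as_matrix(), np.array(o['eef_pos'])
def inc(o,p,R):
    R0,p0=obsRT(o); d=R0.T@(np.array(p)-p0)*100; a=Ro.from_matrix(R0.T@R).as_rotvec()
    return np.round(np.r_[d,a],3)
def down(yaw):
    """tool y down, tool x (jaw) at world angle yaw"""
    x=np.array([np.cos(yaw),np.sin(yaw),0]);y=np.array([0,0,-1.]);return np.c_[x,y,np.cross(x,y)]
E
python3 - <<'E'
from h import *
from bench import *
o=ctrl.get_obs();R,p=obsRT(o);W=vision.camera_params("wrist");c=-W['R'].T@W['t']
print("cam in tool",R.T@(c-p), "TCP px",proj(W,p,True),"tip",proj(W,p+[0,0,-.025],True))
print(inc(o,[.475,.209,.26],R)) 
E
```

```text
cam in tool [ 0.00032653 -0.11676905  0.08269742] TCP px [[273.93347353 300.26944955]] tip [[274.03608096 271.60533243]]
[-20.768  -0.376 -36.664   0.      0.      0.   ]
```

Emit:
apply_moves --increments '[{"x": -20.8, "y": 3.5, "z": -36.7}, {"x": -20.8, "y": 3.5, "z": -36.7}, {"x": -20.8, "y": 3.5, "z": -36.7}, {"x": -20.8, "y": 3.5, "z": -36.7}, {"x": -20.8, "y": 3.5, "z": -36.7}, {"x": -20.8, "y": 3.5, "z": -36.7}, {"x": -20.8, "y": 3.5, "z": -36.7}, {"x": -20.8, "y": 3.5, "z": -36.7}, {"x": -20.8, "y": 3.5, "z": -36.7}]'

```text
invalid input
```

```bash
python3 - <<'E'
from h import *
from bench import *
o=ctrl.get_obs();print(o['eef_pos'],o['time_s'],o['dq'].round(3),o['wrist_force'])
W=vision.camera_params("wrist");im=vision.camera("wrist");cv2.imwrite("pics/w1.png",im[:,:,::-1]);np.savez("pics/w1.npz",R=W['R'],t=W['t'],intrinsics=W['intrinsics'])
print(proj(W,[.475,.209,.012],True))
E
```

```text
[0.20887222 0.53569964 0.25622392] 0.45 [ 0.001  0.001 -0.001 -0.002  0.001  0.   ] [ 1.01649333 -0.55954112 -0.29961384]
[[156.14004555 382.92676361]]
```

View pics/w1.png

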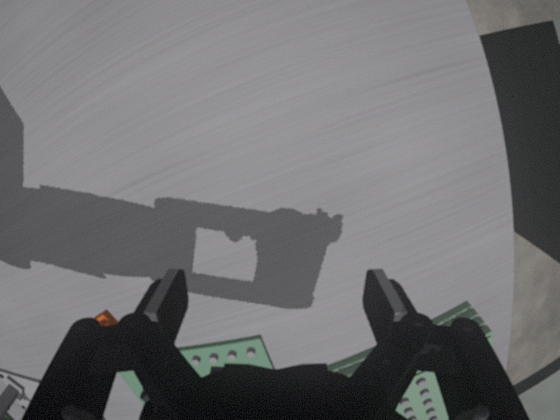

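Emit:
apply_moves --increments '[{"x": -20.8, "y": 3.5, "z": -36.7, "ax": 0, "ay": 0, "az": 0, "grip": 0}, {"x": -20.8, "y": 3.5, "z": -36.7, "ax": 0, "ay": 0, "az": 0, "grip": 0}, {"x": -20.8, "y": 3.5, "z": -36.7, "ax": 0, "ay": 0, "az": 0, "grip": 0}, {"x": -20.8, "y": 3.5, "z": -36.7, "ax": 0, "ay": 0, "az": 0, "grip": 0}, {"x": -20.8, "y": 3.5, "z": -36.7, "ax": 0, "ay": 0, "az": 0, "grip": 0}, {"x": -20.8, "y": 3.5, "z": -36.7, "ax": 0, "ay": 0, "az": 0, "grip": 0}, {"x": -20.8, "y": 3.5, "z": -36.7, "ax": 0, "ay": 0, "az": 0, "grip": 0}, {"x": -20.8, "y": 3.5, "z": -36.7, "ax": 0, "ay": 0, "az": 0, "grip": 0}, {"x": -20.8, "y": 3.5, "z": -36.7, "ax": 0, "ay": 0, "az": 0, "grip": 0}]'

```text
time_s: 1.62
eef_pos: [0.4749, 0.2088, 0.2212]
eef_rot: [0.584, -0.584, -0.399, 0.399]
wrist_force: [-0.0, 0.1, 0.8]
opening: 1.003
```

```bash
cat > snap.py <<'E'
import sys
from h import *
from bench import *
n=sys.argv[1]
o=ctrl.get_obs();print(o['eef_pos'],o['time_s'],o['dq'].round(3),o['wrist_force'],o['torque'].round(3),'op',o['opening'],'q',o['q'].round(3))
W=vision.camera_params("wrist");im=vision.camera("wrist");cv2.imwrite(f"pics/{n}.png",im[:,:,::-1]);np.savez(f"pics/{n}.npz",R=W['R'],t=W['t'],intrinsics=W['intrinsics'])
E
python3 snap.py w2
```

```text
[0.47491808 0.20883031 0.2212194 ] 1.625 [ 0.028 -0.006  0.005  0.001 -0.001 -0.   ] [-0.04333429  0.05464496  0.84592206] [ 0.018 -0.039 -0.015] op 1.0031582988465502 q [ 0.185  0.09   1.782  0.     1.269 -1.014]
```

View pics/w2.png

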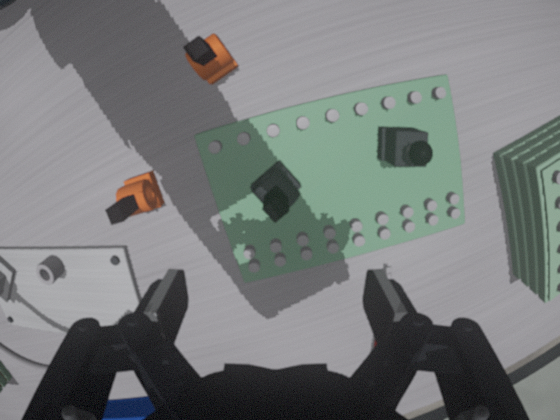

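```bash
python3 - <<'E'
from h import *
a=cv2.imread("pics/w2.png")[150:230,235:315];a=cv2.resize(a,None,fx=7,fy=7,interpolation=cv2.INTER_CUBIC)
cv2.imwrite("pics/w2c.png",np.clip(((a/255.)**.55)*255,0,255).astype(np.uint8))
E
```

```text
(no output)
```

View pics/w2c.png

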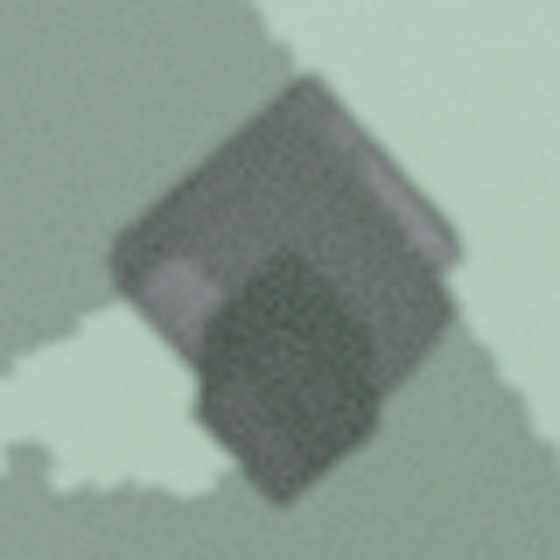

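```bash
cat > fitc.py <<'E'
from h import *
W=dict(np.load("pics/w2.npz"))
f=lambda a:(np.array(a)/7.)-.5*(1-1/7.)*0+[235,150]
def cp(v,q,z):
    x,y,yaw=v;c,s=np.cos(yaw),np.sin(yaw);q=np.array(q)/1000;return np.c_[c*q[:,0]-s*q[:,1]+x,s*q[:,0]+c*q[:,1]+y,np.full(len(q),z)]
base=[[-17,20],[-17,-20],[17,20],[17,-20]]; lug=[[-8,8],[-8,-8],[8,8],[8,-8]]
mb=f([[310,75],[110,255],[465,250]]);ml=f([[285,505],[205,412],[375,415]])
print([at_z(W,m,.012,True).round(4) for m in mb],[at_z(W,m,.096,True).round(4) for m in ml])
import itertools
B=[at_z(W,m,.012,True) for m in mb]
# top->right is x edge (34), top->left is y edge
d=B[2]-B[0];print("len",np.linalg.norm(d),np.linalg.norm(B[1]-B[0]))
yaw=np.arctan2(d[1],d[0])
e=B[1]-B[0]; sgn=np.sign(-np.sin(yaw)*e[0]+np.cos(yaw)*e[1])
print("yaw0",yaw,sgn)
bo=[[-17,-20*sgn],[-17,20*sgn],[17,-20*sgn]]; 
# lug: bottom in image opposite of top
lo=[[8,8*sgn],[-8,8*sgn],[8,-8*sgn]]
r=least_squares(lambda v:np.r_[(proj(W,cp(v,bo,.012),True)-mb).ravel(),(proj(W,cp(v,lo,.096),True)-ml).ravel()],[.475,.209,yaw])
print(r.x,r.fun.round(2))
im=cv2.imread("pics/w2.png")[150:230,235:315];im=cv2.resize(im,None,fx=7,fy=7,interpolation=cv2.INTER_CUBIC)
im=np.clip(((im/255.)**.55)*255,0,255).astype(np.uint8)
o=[0,1,3,2]
for q,z in((base,.012),(base,.028),(lug,.096)):
    cv2.polylines(im,[np.int32((proj(W,cp(r.x,np.array(q)[o],z),True)-[235,150])*7)],True,(0,0,255),1)
cv2.imwrite("pics/fitc.png",im)
E
python3 fitc.py
```

```text
[array([0.457 , 0.2212, 0.012 ]), array([0.4715, 0.1837, 0.012 ]), array([0.49  , 0.2332, 0.012 ])] [array([0.4872, 0.2053, 0.096 ]), array([0.4734, 0.201 , 0.096 ]), array([0.4807, 0.2187, 0.096 ])]
len 0.03505645624297606 0.04015078300168563
yaw0 0.34828885339192356 -1.0
[0.47836961 0.20930997 0.3569623 ] [ 0.28 -1.74  0.02 -2.11 -0.13 -2.6  -0.1   1.88 -2.17  1.12  2.14  2.2 ]
```

View pics/fitc.png

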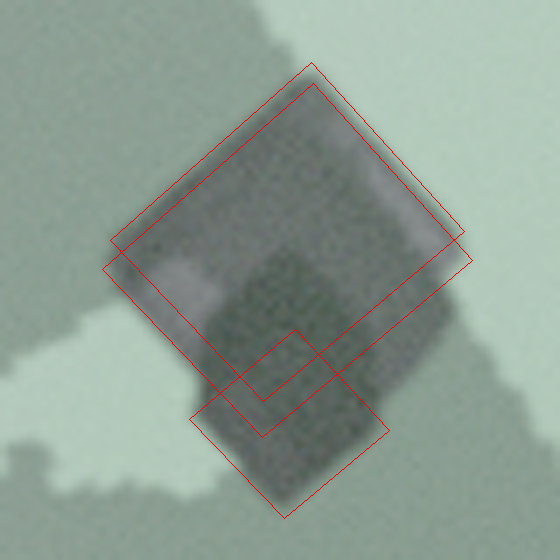

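```bash
python3 - <<'E'
from h import *
from bench import *
o=ctrl.get_obs();print(inc(o,[.4784,.2093,.090],down(.355)))
E
```

```text
[ 1.3700e-01  1.3123e+01 -3.6100e-01 -1.0000e-03  8.4500e-01 -0.0000e+00]
```

Emit:
apply_moves --increments '[{"x": 0.1, "y": 2, "z": -0.4, "ax": 0, "ay": 0.17, "az": 0, "grip": 0}, {"x": 0.1, "y": 4, "z": -0.4, "ax": 0, "ay": 0.34, "az": 0, "grip": 0}, {"x": 0.1, "y": 6, "z": -0.4, "ax": 0, "ay": 0.51, "az": 0, "grip": 0}, {"x": 0.1, "y": 7, "z": -0.4, "ax": 0, "ay": 0.68, "az": 0, "grip": 0}, {"x": 0.1, "y": 8, "z": -0.4, "ax": 0, "ay": 0.845, "az": 0, "grip": 0}, {"x": 0.1, "y": 8.5, "z": -0.4, "ax": 0, "ay": 0.845, "az": 0, "grip": 0}]'

```text
time_s: 2.42
eef_pos: [0.4776, 0.2101, 0.1359]
eef_rot: [0.696, -0.696, -0.126, 0.126]
wrist_force: [-0.5, 0.4, 1.1]
opening: 1.003
```

```bash
python3 snap.py w3
```

```text
[0.47757714 0.21012679 0.13588606] 2.425 [-0.009  0.055  0.014 -0.    -0.079 -0.078] [-0.48667581  0.43808238  1.14980353] [ 0.005  0.041 -0.011] op 1.0030282000927782 q [ 1.860e-01  2.090e-01  1.839e+00  1.000e-03  1.095e+00 -1.720e-01]
```

View pics/w3.png

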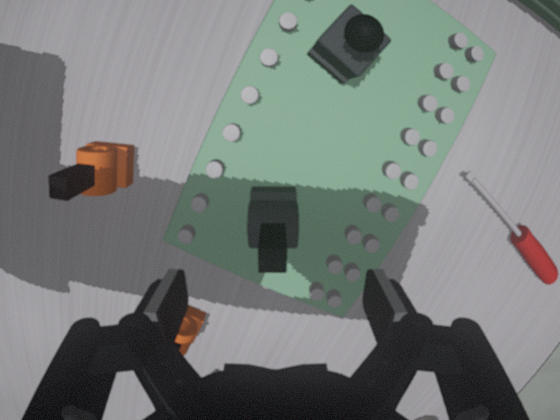

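```bash
python3 - <<'E'
from h import *
W=dict(np.load("pics/w3.npz"))
a=cv2.imread("pics/w3.png")[170:290,220:330];a=cv2.resize(a,None,fx=5,fy=5,interpolation=cv2.INTER_CUBIC)
a=np.clip(((a/255.)**.5)*255,0,255).astype(np.uint8)
import importlib
def cp(v,q,z):
    x,y,yaw=v;c,s=np.cos(yaw),np.sin(yaw);q=np.array(q)/1000;return np.c_[c*q[:,0]-s*q[:,1]+x,s*q[:,0]+c*q[:,1]+y,np.full(len(q),z)]
v=[.4784,.2093,.355]
for hx,hy,z in((17,20,.012),(17,20,.028),(8,8,.096)):
    cv2.polylines(a,[np.int32((proj(W,cp(v,[[hx,hy],[-hx,hy],[-hx,-hy],[hx,-hy]],z),True)-[220,170])*5)],True,(0,0,255),1)
cv2.imwrite("pics/w3c.png",a)
E
```

```text
(no output)
```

View pics/w3c.png

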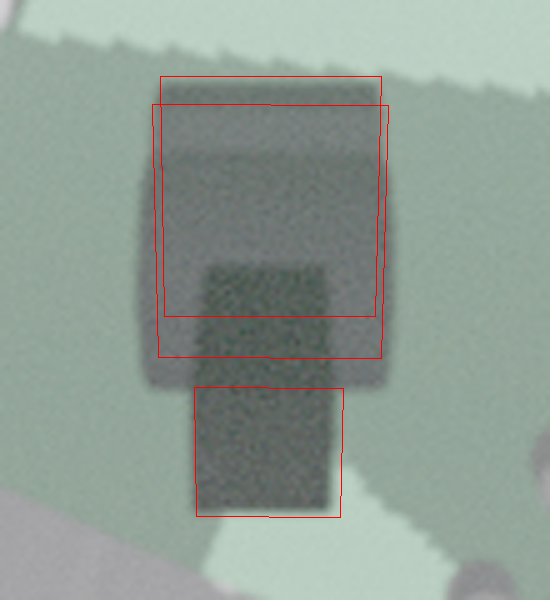

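Emit:
apply_moves --increments '[{"x": 0, "y": 2.5, "z": 0, "ax": 0, "ay": 0, "az": 0, "grip": 0}, {"x": 0, "y": 4.6, "z": 0, "ax": 0, "ay": 0, "az": 0, "grip": 0.2}, {"x": 0, "y": 4.6, "z": 0, "ax": 0, "ay": 0, "az": 0, "grip": 0.6}, {"x": 0, "y": 4.6, "z": 0, "ax": 0, "ay": 0, "az": 0, "grip": 1}, {"x": 0, "y": 4.6, "z": 0, "ax": 0, "ay": 0, "az": 0, "grip": 1}, {"x": 0, "y": 4.6, "z": 0, "ax": 0, "ay": 0, "az": 0, "grip": 1}, {"x": 0, "y": 4.6, "z": 0, "ax": 0, "ay": 0, "az": 0, "grip": 1}, {"x": 0, "y": 4.6, "z": 0, "ax": 0, "ay": 0, "az": 0, "grip": 1}]'

```text
time_s: 3.48
eef_pos: [0.4782, 0.2101, 0.0907]
eef_rot: [0.696, -0.695, -0.127, 0.127]
wrist_force: [-1.7, 0.7, 5.8]
opening: 0.175
```

```bash
python3 snap.py w4
```

```text
[0.47823826 0.21012872 0.09066816] 3.475 [-0.001  0.002 -0.001  0.001  0.002 -0.   ] [-1.71636164  0.71653074  5.79926839] [ 0.094  0.212 -0.019] op 0.1751652852244551 q [ 1.860e-01  2.820e-01  1.859e+00  1.000e-03  1.000e+00 -1.750e-01]
```

View pics/w4.png

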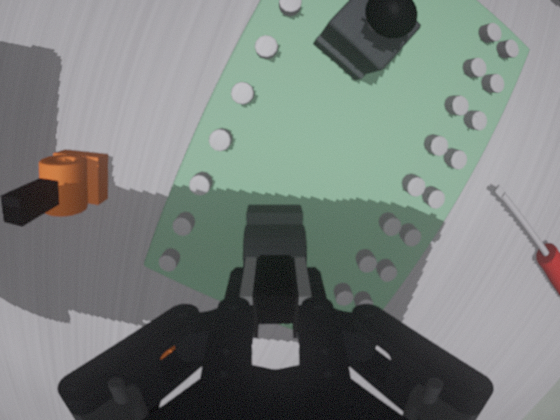

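Emit:
apply_moves --increments '[{"x": 0, "y": 0, "z": 0, "ax": 0, "ay": 0, "az": 0, "grip": 0}, {"x": 0, "y": 0, "z": 0, "ax": 0, "ay": 0, "az": 0, "grip": 0}, {"x": 0, "y": 0, "z": 0, "ax": 0, "ay": -0.17, "az": 0, "grip": 0}, {"x": 0, "y": 0, "z": 0, "ax": 0, "ay": -0.34, "az": 0, "grip": 0}, {"x": 0, "y": 0, "z": 0, "ax": 0, "ay": -0.51, "az": 0, "grip": 0}, {"x": 0, "y": 0, "z": 0, "ax": 0, "ay": -0.68, "az": 0, "grip": 0}, {"x": 0, "y": 0, "z": 0, "ax": 0, "ay": -0.85, "az": 0, "grip": 0}, {"x": 0, "y": 0, "z": 0, "ax": 0, "ay": -1.02, "az": 0, "grip": 0}, {"x": 0, "y": 0, "z": 0, "ax": 0, "ay": -1.19, "az": 0, "grip": 0}, {"x": 0, "y": 0, "z": 0, "ax": 0, "ay": -1.36, "az": 0, "grip": 0}, {"x": 0, "y": 0, "z": 0, "ax": 0, "ay": -1.53, "az": 0, "grip": 0}, {"x": 0, "y": 0, "z": 0, "ax": 0, "ay": -1.571, "az": 0, "grip": 0}]'

```text
time_s: 5.03
eef_pos: [0.4781, 0.21, 0.0904]
eef_rot: [-0.402, 0.401, 0.582, -0.582]
wrist_force: [-0.7, -0.6, -0.6]
opening: 1.001
```

```bash
python3 snap.py w5;python3 - <<'E'
from h import *
from bench import *
o=ctrl.get_obs();print(inc(o,[.4782,.2101,.0905],down(.355+np.pi/2)))
E
```

```text
[0.47809081 0.21002463 0.09042762] 5.025 [-0.001 -0.002 -0.001  0.001 -0.003 -0.283] [-0.72563449 -0.5678659  -0.56031546] [ 0.022 -0.02   0.037] op 1.0008006783437375 q [ 1.860e-01  2.820e-01  1.860e+00  1.000e-03  1.000e+00 -1.748e+00]
[ 0.002 -0.005 -0.013  0.     0.009  0.001]
```

View pics/w5.png

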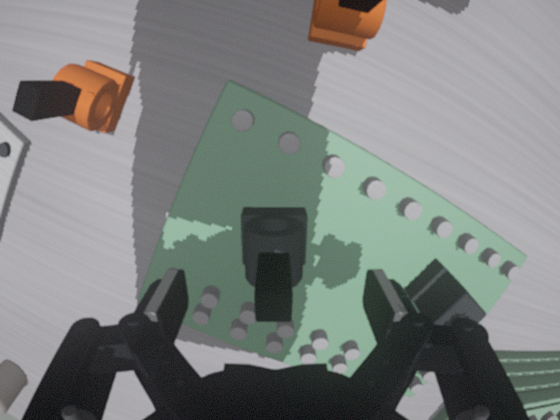

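Emit:
apply_moves --increments '[{"x": 0, "y": 0, "z": 0, "ax": 0, "ay": 0, "az": 0, "grip": 0.4}, {"x": 0, "y": 0, "z": 0, "ax": 0, "ay": 0, "az": 0, "grip": 0.8}, {"x": 0, "y": 0, "z": 0, "ax": 0, "ay": 0, "az": 0, "grip": 1}, {"x": 0, "y": 0, "z": 0, "ax": 0, "ay": 0, "az": 0, "grip": 1}, {"x": 0, "y": 0, "z": 0, "ax": 0, "ay": 0, "az": 0, "grip": 1}, {"x": 0, "y": 0, "z": 0, "ax": 0, "ay": 0, "az": 0, "grip": 1}, {"x": 0, "y": 0, "z": 0, "ax": 0, "ay": 0, "az": 0, "grip": 1}]'

```text
time_s: 5.95
eef_pos: [0.4781, 0.21, 0.0905]
eef_rot: [-0.402, 0.401, 0.582, -0.582]
wrist_force: [-0.6, -0.6, 0.5]
opening: 0.178
```

```bash
python3 snap.py w6
```

```text
[0.47808558 0.2100341  0.09048023] 5.95 [ 0.001  0.001 -0.    -0.    -0.     0.001] [-0.56321395 -0.61117934  0.50756072] [0.051 0.048 0.042] op 0.17761029790822425 q [ 1.860e-01  2.820e-01  1.860e+00  1.000e-03  1.000e+00 -1.749e+00]
```

View pics/w6.png

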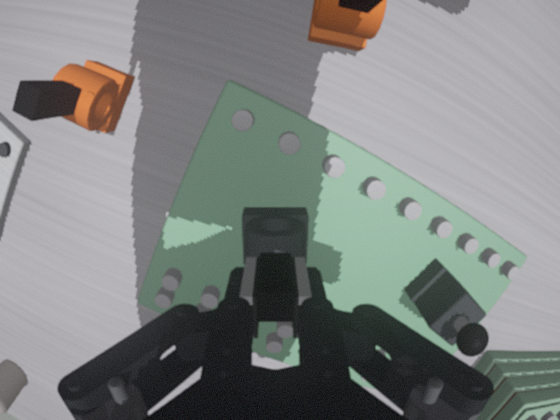

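```bash
python3 - <<'E'
from h import *
from bench import *
o=ctrl.get_obs();R,p=obsRT(o)
v=np.load("pose.npy");print(rod_world([0,.03,.11,L],v)[0].round(4))
for P in([.4781,.21,.26],[.67,-.07,.26]):print(inc(o,P,R))
# predicted view
W=vision.camera_params("wrist");
E
```

```text
[[ 0.5489 -0.0364  0.12  ]
 [ 0.5597 -0.0642  0.1165]
 [ 0.5629 -0.1425  0.1115]
 [ 0.4861 -0.2266  0.12  ]]
[ 5.0000e-03 -1.6953e+01 -1.0000e-03  0.0000e+00  0.0000e+00  0.0000e+00]
[-32.988 -16.975  -7.981   0.      0.      0.   ]
```

```bash
python3 - <<'E'
from h import *
from bench import *
o=ctrl.get_obs();R,p=obsRT(o)
for P in([.59,-.05,.27],):print(inc(o,P,R))
E
```

```text
[-28.274 -17.972  -1.215   0.      0.      0.   ]
```

Emit:
apply_moves --increments '[{"x": 0, "y": -5, "z": 0, "ax": 0, "ay": 0, "az": 0, "grip": 1}, {"x": 0, "y": -10, "z": 0, "ax": 0, "ay": 0, "az": 0, "grip": 1}, {"x": 0, "y": -14, "z": 0, "ax": 0, "ay": 0, "az": 0, "grip": 1}, {"x": 0, "y": -17, "z": 0, "ax": 0, "ay": 0, "az": 0, "grip": 1}, {"x": 0, "y": -18, "z": 0, "ax": 0, "ay": 0, "az": 0, "grip": 1}]'

```text
time_s: 6.62
eef_pos: [0.4786, 0.21, 0.2719]
eef_rot: [-0.401, 0.402, 0.583, -0.581]
wrist_force: [1.3, 0.4, -4.3]
opening: 0.181
```

Emit:
apply_moves --increments '[{"x": -5, "y": 0, "z": -0.2, "ax": 0, "ay": 0, "az": 0, "grip": 1}, {"x": -11, "y": 0, "z": -0.5, "ax": 0, "ay": 0, "az": 0, "grip": 1}, {"x": -17, "y": 0, "z": -0.8, "ax": 0, "ay": 0, "az": 0, "grip": 1}, {"x": -23, "y": 0, "z": -1, "ax": 0, "ay": 0, "az": 0, "grip": 1}, {"x": -27, "y": 0, "z": -1.2, "ax": 0, "ay": 0, "az": 0, "grip": 1}, {"x": -28.3, "y": 0, "z": -1.2, "ax": 0, "ay": 0, "az": 0, "grip": 1}, {"x": -28.3, "y": 0, "z": -1.2, "ax": 0, "ay": 0, "az": 0, "grip": 1}, {"x": -28.3, "y": 0, "z": -1.2, "ax": 0, "ay": 0, "az": 0, "grip": 1}]'

```text
time_s: 7.62
eef_pos: [0.5898, -0.0488, 0.2711]
eef_rot: [-0.401, 0.401, 0.583, -0.582]
wrist_force: [0.6, 0.6, -3.7]
opening: 0.174
```

```bash
python3 snap.py w7
```

```text
[ 0.58980596 -0.04875187  0.27110427] 7.625 [ 0.009 -0.009 -0.005 -0.001 -0.    -0.001] [ 0.64169851  0.61077106 -3.66534288] [ 0.032 -0.017 -0.032] op 0.17385105276372173 q [-2.840e-01  2.050e-01  1.548e+00  2.000e-03  1.388e+00 -2.220e+00]
```

View pics/w7.png

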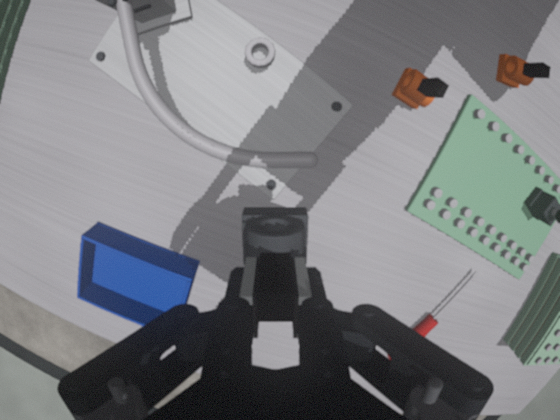

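```bash
python3 - <<'E'
from h import *
from bench import *
o=ctrl.get_obs();R,p=obsRT(o)
print(inc(o,[.62,-.27,.27],down(.379)))
E
```

```text
[-2.1751e+01  1.1000e-01  5.1000e+00  1.0000e-03  1.5570e+00  2.0000e-03]
```

Emit:
apply_moves --increments '[{"x": -3, "y": 0.1, "z": 0.7, "ax": 0, "ay": 0.17, "az": 0, "grip": 1}, {"x": -6, "y": 0.1, "z": 1.4, "ax": 0, "ay": 0.34, "az": 0, "grip": 1}, {"x": -9, "y": 0.1, "z": 2.1, "ax": 0, "ay": 0.51, "az": 0, "grip": 1}, {"x": -12, "y": 0.1, "z": 2.8, "ax": 0, "ay": 0.68, "az": 0, "grip": 1}, {"x": -15, "y": 0.1, "z": 3.5, "ax": 0, "ay": 0.85, "az": 0, "grip": 1}, {"x": -18, "y": 0.1, "z": 4.2, "ax": 0, "ay": 1.02, "az": 0, "grip": 1}, {"x": -20.5, "y": 0.1, "z": 4.8, "ax": 0, "ay": 1.19, "az": 0, "grip": 1}, {"x": -21.7, "y": 0.1, "z": 5.1, "ax": 0, "ay": 1.36, "az": 0, "grip": 1}, {"x": -21.7, "y": 0.1, "z": 5.1, "ax": 0, "ay": 1.51, "az": 0, "grip": 1}, {"x": -21.7, "y": 0.1, "z": 5.1, "ax": 0, "ay": 1.557, "az": 0, "grip": 1}, {"x": -21.7, "y": 0.1, "z": 5.1, "ax": 0, "ay": 1.557, "az": 0, "grip": 1}]'

```text
time_s: 9.05
eef_pos: [0.62, -0.2681, 0.2701]
eef_rot: [0.695, -0.694, -0.135, 0.133]
wrist_force: [-0.2, -0.4, -4.1]
opening: 0.174
```

```bash
python3 snap.py w8
```

```text
[ 0.62004577 -0.26812936  0.270129  ] 9.05 [-0.002  0.001 -0.002 -0.001 -0.    -0.022] [-0.16848747 -0.38689473 -4.09072863] [ 0.034 -0.01   0.026] op 0.17362050702942086 q [-0.584  0.391  1.316  0.002  1.435 -0.966]
```

View pics/w8.png

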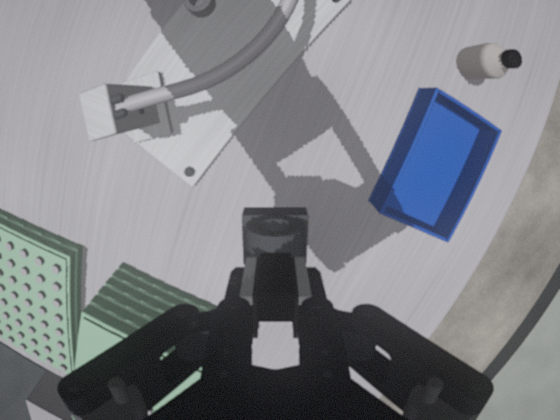

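```bash
cat > ov.py <<'E'
from h import *
import sys
def ov(n,pose,box,f,out,g=.7):
    W=dict(np.load(f"pics/{n}.npz"));x,y,w,h=box
    im=cv2.imread(f"pics/{n}.png")[y:y+h,x:x+w];im=cv2.resize(im,None,fx=f,fy=f,interpolation=cv2.INTER_CUBIC)
    im=np.clip(((im/255.)**g)*255,0,255).astype(np.uint8)
    for e in rod_edges(np.linspace(0,L,80),pose,W):
        cv2.polylines(im,[np.int32((proj(W,e,True)-[x,y]+.5)*f)],False,(0,0,255),1)
    cv2.imwrite(out,im)
if __name__=="__main__":
    v=np.load("pose.npy")
    ov("w7",v,(90,0,250,190),3.1,"pics/o7.png");ov("w8",v,(70,0,250,150),3.1,"pics/o8.png")
E
python3 ov.py
```

```text
(no output)
```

View pics/o7.png

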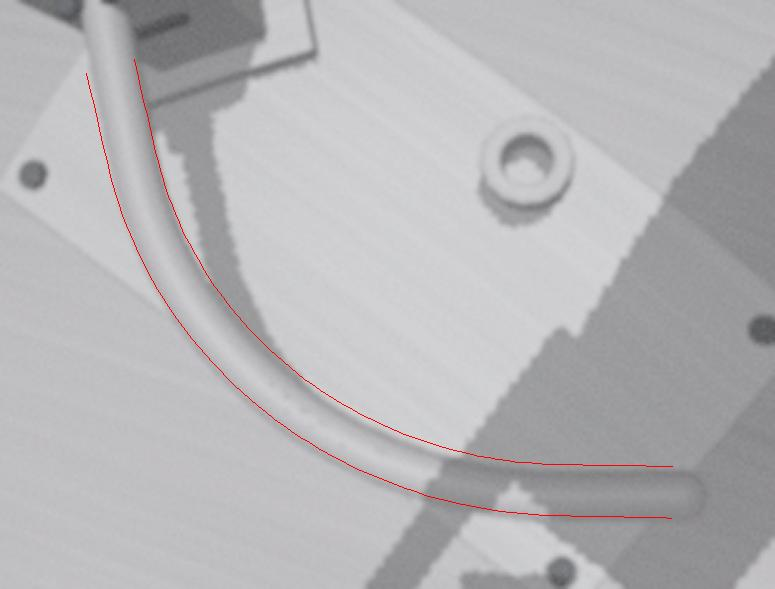

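View pics/o8.png

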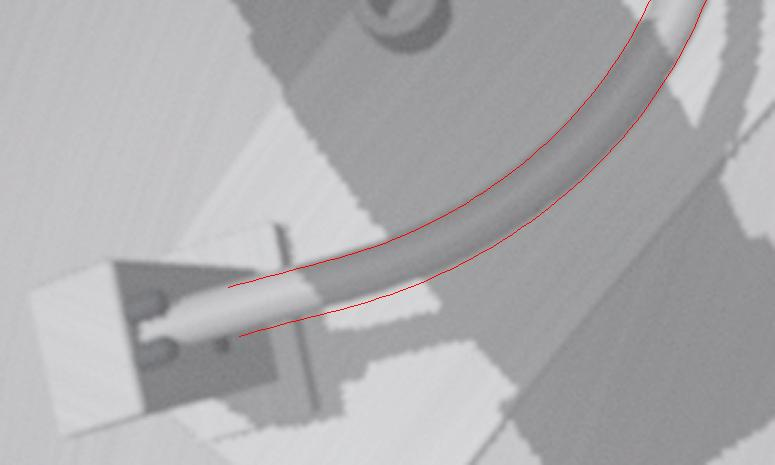

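```bash
cat > fit2.py <<'E'
from h import *
from ov import ov
V={}
for n in("w7","w8"):
    W=dict(np.load(f"pics/{n}.npz"));im=cv2.imread(f"pics/{n}.png").astype(np.float32)
    V[n]=(W,cv2.GaussianBlur(im[:,:,1],(0,0),.9))
def samp(im,q): return cv2.remap(im,q[:,0].astype(np.float32)[None],q[:,1].astype(np.float32)[None],cv2.INTER_CUBIC)[0]
def cost(v,parts=False):
    pose=v[:4];k=v[4];tot=0
    for n,(W,im) in V.items():
        s=np.linspace(0.002,.222 if n=="w7" else L,140);P,D=rod_world(s,pose);o=-W['R'].T@W['t'];vv=P-o;nn=np.cross(D,vv);nn/=np.linalg.norm(nn,axis=1)[:,None]
        for sg in(1,-1):
            a=proj(W,P+nn*sg*(.007*k+.0008),True);b=proj(W,P+nn*sg*(.007*k-.0008),True)
            ok=(b[:,1]>3)&(a[:,1]>3)&(a[:,0]>3)
            g=np.abs(samp(im,a)-samp(im,b));tot+=np.minimum(g[ok],12).mean()
    return -tot
v0=np.r_[np.load("pose.npy"),.94]
v0[0]-=.001
best=None
rng=np.random.default_rng(0)
for i in range(25):
    s=v0+rng.normal(size=5)*[.002,.002,.012,.06,.03]
    r=minimize(cost,s,method="Nelder-Mead",options=dict(xatol=1e-5,fatol=1e-4,maxiter=800,initial_simplex=s+np.vstack([np.zeros(5),np.diag([.002,.002,.01,.05,.04])])))
    if i%5==0 or best is None or r.fun<best.fun: print(r.fun,r.x.round(4))
    if best is None or r.fun<best.fun: best=r
np.save("pose2.npy",best.x[:4])
ov("w7",best.x[:4],(90,0,250,190),3.1,"pics/o7.png");ov("w8",best.x[:4],(70,0,250,150),3.1,"pics/o8.png")
E
python3 fit2.py
```

```text
-42.71723937988281 [ 0.518  -0.1293 -0.328  -0.1971  0.9733]
-42.766746520996094 [ 0.518  -0.1294 -0.3309 -0.2044  0.9606]
-46.11284255981445 [ 0.517  -0.1318 -0.3493 -0.0343  0.9722]
-46.19108963012695 [ 0.5171 -0.1315 -0.3493 -0.0251  0.981 ]
-46.20996856689453 [ 0.5171 -0.1315 -0.348  -0.0203  0.9858]
-46.10468673706055 [ 0.517  -0.1317 -0.3488 -0.0344  0.969 ]
-46.09077453613281 [ 0.5171 -0.1318 -0.3498 -0.0361  0.9723]
-42.692787170410156 [ 0.5181 -0.1294 -0.3244 -0.1966  0.9821]
```

View pics/o7.png

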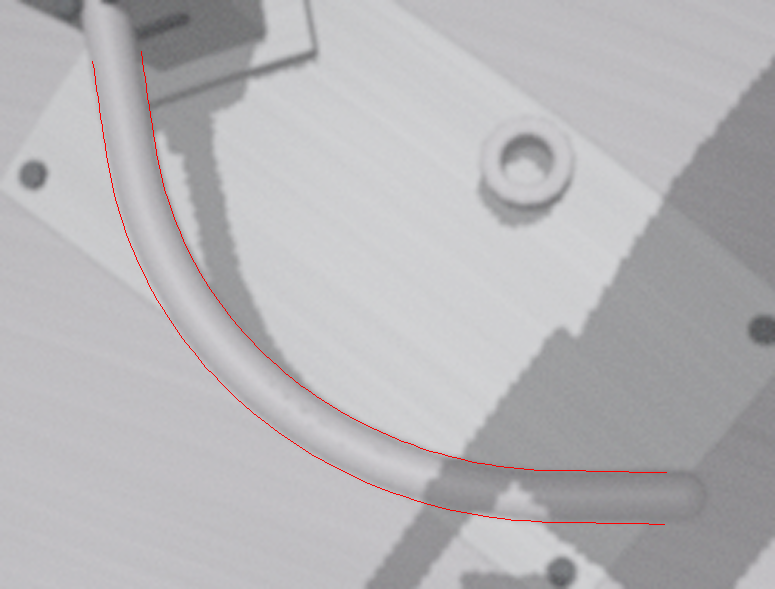

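View pics/o8.png

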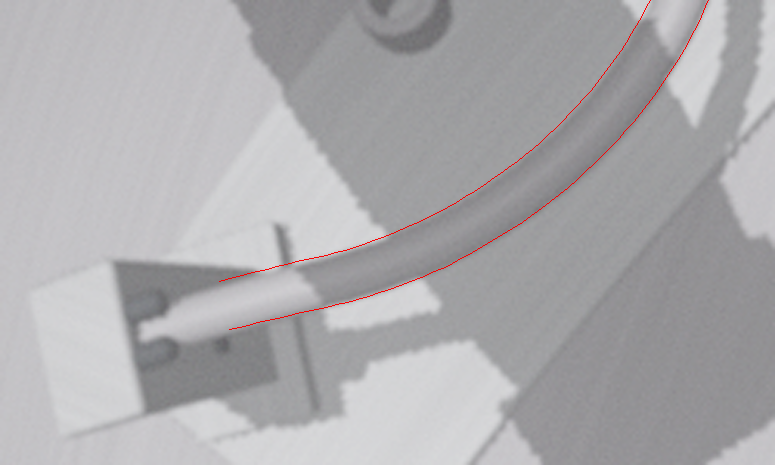

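```bash
python3 - <<'E'
from h import *
from bench import *
for n in("w6","w8"):
    W=dict(np.load(f"pics/{n}.npz"))
    a=cv2.imread(f"pics/{n}.png")[190:330,220:330];f=4.2;a=cv2.resize(a,None,fx=f,fy=f,interpolation=cv2.INTER_CUBIC)
    a=np.clip(((a/255.)**.45)*255,0,255).astype(np.uint8)
    # tool pose from camera: cam in tool known; use recorded eef
    p,q={"w6":([.47808558,.2100341,.09048023],None),"w8":([0.62004577,-0.26812936,0.270129],None)}[n]
    R=down(.355+np.pi/2) if n=="w6" else down(.381)
    if n=="w8":R=obsRT(ctrl.get_obs())[0]
    for hx,hz,y in((20,17,78.5),(20,17,62.5),(8,8,-5.5)):
        X=np.array([[hx,y,hz],[-hx,y,hz],[-hx,y,-hz],[hx,y,-hz]])/1000@R.T+p
        u=proj(W,X,True)
        if hx==20:print(n,y,u[:2].round(1))
        cv2.polylines(a,[np.int32((u-[220,190]+.5)*f)],True,(0,0,255),1)
    # bore circle rear face
    t=np.linspace(0,2*np.pi,40)
    for r in(8.5,17):
        X=np.c_[r*np.cos(t),48.5+r*np.sin(t),0*t+17]/1000@R.T+p
        cv2.polylines(a,[np.int32((proj(W,X,True)-[220,190]+.5)*f)],True,(0,255,0),1)
    cv2.imwrite(f"pics/{n}k.png",a)
cv2.imwrite("pics/k.png",np.hstack([cv2.imread("pics/w6k.png")[:,:400],cv2.imread("pics/w8k.png")[:,:400]]))
E
```

```text
w6 78.5 [[307.2 205.5]
 [244.2 205. ]]
w6 62.5 [[309.7 214.2]
 [241.8 213.7]]
w8 78.5 [[304.6 206.6]
 [241.7 206.6]]
w8 62.5 [[306.9 215.3]
 [239.1 215.3]]
```

View pics/k.png

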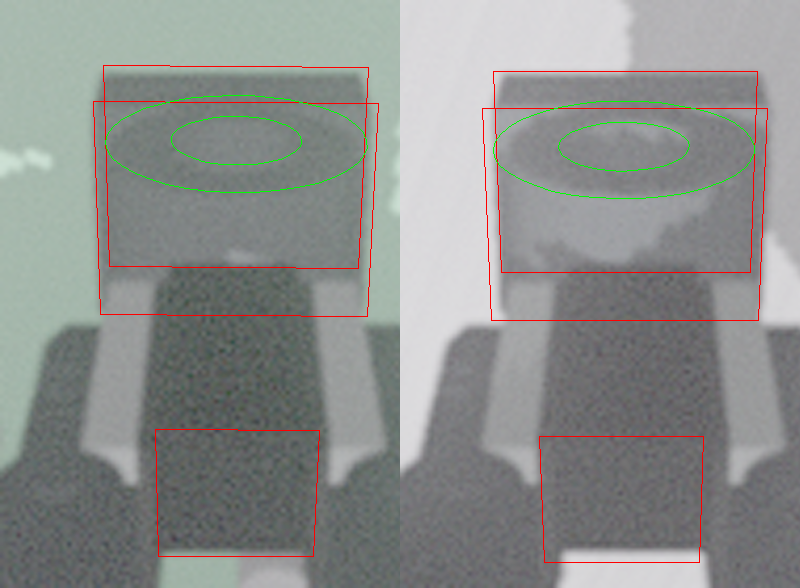

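```bash
cat > fit3.py <<'E'
from h import *
import fit2lib as F
E
sed -e '/^v0=/,$d' fit2.py > fit2lib.py
cat > fit3.py <<'E'
from fit2lib import *
from fit1 import mt,ms,tipt,tips,T,S
v0=np.r_[.5172,-.1310,-.335,-.1,.95]
allV=dict(V); meas={}
rng=np.random.default_rng(1)
for n in("w7","w8"):
    V.clear();V[n]=allV[n];best=None
    for i in range(14):
        s=v0+rng.normal(size=5)*[.002,.002,.015,.08,.02]
        r=minimize(cost,s,method="Nelder-Mead",options=dict(xatol=1e-5,fatol=1e-4,maxiter=900,initial_simplex=s+np.vstack([np.zeros(5),np.diag([.002,.002,.01,.05,.03])])))
        if best is None or r.fun<best.fun: best=r
    print(n,best.fun,best.x.round(4))
    ov(n,best.x[:4],(90,0,250,190) if n=="w7" else (70,0,250,150),3.1,f"pics/p{n}.png")
    W=allV[n][0]
    s=np.linspace(.005,.222 if n=="w7" else L,25);q=proj(W,rod_world(s,best.x)[0],True);meas[n]=q[q[:,1]>4]
np.savez("meas.npz",**meas)
E
python3 fit3.py
```

```text
w7 -22.849828720092773 [ 0.5185 -0.1295 -0.3101 -0.0701  0.985 ]Traceback (most recent call last):
  File "fit3.py", line 15, in <module>
    s=np.linspace(.005,.222 if n=="w7" else L,25);q=proj(W,rod_world(s,best.x)[0],True);meas[n]=q[q[:,1]>4]
                                                           ~~~~~~~~~^^^^^^^^^^
  File "h.py", line 34, in rod_world
    fx,fy,yaw,roll=pose; p,d=rod_fix(s); f=lambda q:np.c_[q[:,0]*np.cos(roll),q[:,1],q[:,0]*np.sin(roll)]
    ^^^^^^^^^^^^^^
ValueError: too many values to unpack (expected 4)
```

View pics/pw7.png

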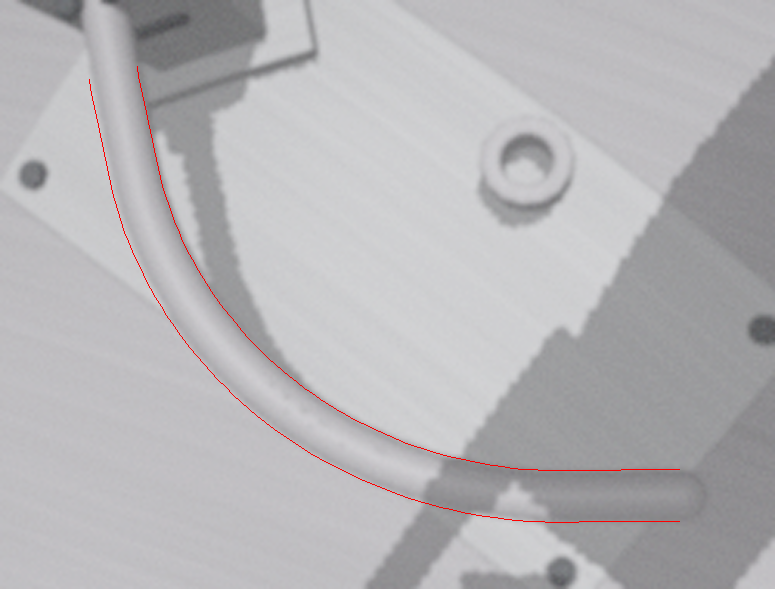

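```bash
sed -i 's/rod_world(s,best.x)/rod_world(s,best.x[:4])/' fit3.py; python3 fit3.py
cat > fit4.py <<'E'
from h import *
from fit1 import mt,ms,tipt,tips,T,S
m=np.load("meas.npz");Ws={n:dict(np.load(f"pics/{n}.npz")) for n in("w7","w8")}
s=np.linspace(0,L,400)
from bench import ctrl
R8,p8=obsRT(ctrl.get_obs())
f=4.2
ob=np.array([[97,74],[362,74]])/f-.5+[220,190]
obl=np.array([233,550])/f-.5+[220,190]
def corr(W,c):
    dR=Ro.from_rotvec(c[:3]).as_matrix();return dict(R=dR@W['R'],t=dR@W['t']+c[3:],intrinsics=W['intrinsics'])
def curve(q,a):
    r=[]
    for x in a:
        d=q-x;i=np.argmin((d**2).sum(1));t=q[min(i+1,len(q)-1)]-q[max(i-1,0)];t/=np.linalg.norm(t);r.append(d[i]@[-t[1],t[0]])
    return np.array(r)
def res(v,parts=False):
    pose=v[:4];c=v[4:10];ct=v[10:12];cs=v[12:14]
    P,D=rod_world(s,pose);out=[]
    for n,W in Ws.items(): out.append(curve(proj(corr(W,c),P,True),m[n])/.6/2)
    tip=P[0]-.007*D[0]
    t7=np.array([703,495])/3.1-.5+[90,0]
    out.append((proj(corr(Ws['w7'],c),tip,True)[0]-t7)/1.)
    X=np.array([[-20,78.5,17],[20,78.5,17]])/1000@R8.T+p8   # left,right in image? 
    u=proj(corr(Ws['w8'],c),X,True);u=u[np.argsort(u[:,0])]
    out.append((u-ob).ravel()/.8)
    X=np.array([[0,-5.5,-8]])/1000@R8.T+p8;u=proj(corr(Ws['w8'],c),X,True)[0]
    out.append((u-obl)/[.8,2])
    for cam,mm,tp,o in((T,mt,tipt,ct),(S,ms,tips,cs)):
        out.append((curve(proj(cam,P)+o,mm))/.6); out.append((proj(cam,tip)[0]+o-tp)/1.2)
    out.append(np.r_[c[:3]/.006,c[3:]/.002,ct/1.,cs/1.])
    return out if parts else np.concatenate(out)
r=None
for r0 in(-.15,0,.1):
    r=least_squares(res,np.r_[.5175,-.131,-.33,r0,np.zeros(10)]);print(r.cost,r.x[:4].round(4),r.x[4:].round(4))
C=np.linalg.inv(r.jac.T@r.jac);print("sd",np.sqrt(np.diag(C))[:4].round(4))
for x in res(r.x,True):print(x.round(2))
np.save("pose3.npy",r.x[:4]);np.save("corr.npy",r.x[4:10])
E
python3 fit4.py
```

```text
w7 -22.849828720092773 [ 0.5185 -0.1295 -0.3101 -0.0701  0.985 ]
w8 -23.940967559814453 [ 0.5179 -0.1305 -0.3394 -0.0205  0.9401]
10.084682827165006 [ 0.5185 -0.1296 -0.32   -0.0987] [ 2.0000e-04 -5.1000e-03 -4.5000e-03  1.6000e-03 -2.0000e-04 -8.0000e-04
  5.8020e-01  6.3190e-01 -5.5600e-02  1.6098e+00]
10.08468282717281 [ 0.5185 -0.1296 -0.32   -0.0987] [ 2.0000e-04 -5.1000e-03 -4.5000e-03  1.6000e-03 -2.0000e-04 -8.0000e-04
  5.8020e-01  6.3190e-01 -5.5600e-02  1.6097e+00]
10.084682827168653 [ 0.5185 -0.1296 -0.32   -0.0987] [ 2.0000e-04 -5.1000e-03 -4.5000e-03  1.6000e-03 -2.0000e-04 -8.0000e-04
  5.8020e-01  6.3190e-01 -5.5600e-02  1.6097e+00]
sd [0.0005 0.0006 0.0061 0.0315]
[-0.27 -0.17 -0.07  0.01  0.06  0.11  0.15  0.18  0.22  0.24  0.26  0.28
  0.29  0.29  0.28  0.26  0.23  0.2   0.15  0.1   0.03 -0.05 -0.08 -0.09
 -0.1 ]
[ 0.27  0.18  0.1   0.02 -0.04 -0.08 -0.12 -0.13 -0.14 -0.13 -0.12 -0.11
 -0.11 -0.17 -0.34 -0.51 -0.67]
[0.03 0.59]
[-0.46 -0.49 -0.41 -0.88]
[-0.18  1.89]
[-0.16 -0.25 -0.05 -0.53 -0.81  0.75  0.57]
[-0.19  0.62]
[ 0.79 -0.37 -1.7   0.17  0.13  0.91]
[-0.51 -0.54]
[ 0.03 -0.85 -0.74  0.8  -0.08 -0.42  0.58  0.63 -0.06  1.61]
```

View pics/pw8.png

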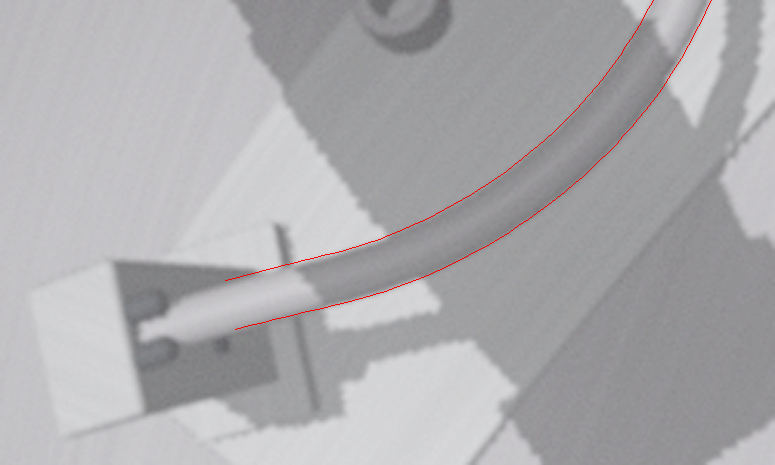

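```bash
cat >> h.py <<'E'
HB=.0485
def rod_ext(s,pose):
    """centreline extended straight beyond nose (s<0) and seat"""
    s0=np.clip(s,0,L);P,D=rod_world([s0],pose);return P[0]+(s-s0)*D[0],D[0]
def tool_at(s,pose,off=np.zeros(3),dpitch=0,dyaw=0,HB=HB):
    P,d=rod_ext(s,pose)
    # inward 0.6 mm within arc
    w=np.clip((min(s,L-s)-.015)/.03,0,1); 
    P2,d2=rod_ext(s+.002,pose);P1,d1=rod_ext(s-.002,pose);k=(d2-d1);n=np.linalg.norm(k)
    # mean chord direction over the length of the bore
    a,_=rod_ext(s-.015,pose);b,_=rod_ext(s+.015,pose);dd=(b-a)/np.linalg.norm(b-a)
    if w>0: P=P*.5+ (a+b)/2*.5
    if dyaw: dd=Ro.from_rotvec([0,0,dyaw]).apply(dd)
    u=np.array([0,0,1.])-dd[2]*dd;u/=np.linalg.norm(u)
    y=-u;z=-dd;x=np.cross(y,z);R=np.c_[x,y,z]
    return P+off+HB*u,R
E
python3 - <<'E'
from h import *
from bench import *
v=np.load("pose3.npy");o=ctrl.get_obs()
print(rod_world([0,.11,L],v)[0].round(4))
p,R=tool_at(-.05,v);print(p.round(4),R.round(3));print(inc(o,p,R),inc(o,p+[0,0,.08],R))
E
```

```text
[[ 0.5499 -0.0347  0.12  ]
 [ 0.5643 -0.1409  0.1153]
 [ 0.4869 -0.2247  0.12  ]]
[0.5327 0.0089 0.1716] [[ 0.93  -0.023 -0.366]
 [ 0.367  0.059  0.928]
 [ 0.    -0.998  0.063]]
[2.2060e+00 9.9010e+00 2.8965e+01 6.2000e-02 6.0000e-03 2.0000e-03] [2.2210e+00 1.9010e+00 2.8975e+01 6.2000e-02 6.0000e-03 2.0000e-03]
```

Emit:
apply_moves --increments '[{"x": 0.3, "y": 0, "z": 4, "ax": 0, "ay": 0, "az": 0, "grip": 1}, {"x": 0.6, "y": 0, "z": 9, "ax": 0, "ay": 0, "az": 0, "grip": 1}, {"x": 1, "y": 0, "z": 15, "ax": 0, "ay": 0, "az": 0, "grip": 1}, {"x": 1.4, "y": 0, "z": 21, "ax": 0.02, "ay": 0, "az": 0, "grip": 1}, {"x": 1.8, "y": 0, "z": 26, "ax": 0.03, "ay": 0, "az": 0, "grip": 1}, {"x": 2.2, "y": 0, "z": 29, "ax": 0.06, "ay": 0, "az": 0, "grip": 1}, {"x": 2.2, "y": 3, "z": 29, "ax": 0.062, "ay": 0.006, "az": 0, "grip": 1}, {"x": 2.2, "y": 6, "z": 29, "ax": 0.062, "ay": 0.006, "az": 0, "grip": 1}, {"x": 2.2, "y": 9, "z": 29, "ax": 0.062, "ay": 0.006, "az": 0.002, "grip": 1}, {"x": 2.2, "y": 9.9, "z": 29, "ax": 0.062, "ay": 0.006, "az": 0.002, "grip": 1}, {"x": 2.2, "y": 9.9, "z": 29, "ax": 0.062, "ay": 0.006, "az": 0.002, "grip": 1}]'

```text
time_s: 10.48
eef_pos: [0.5327, 0.0091, 0.1716]
eef_rot: [0.716, -0.672, -0.128, 0.136]
wrist_force: [0.4, 0.1, -3.5]
opening: 0.176
```

```bash
python3 snap.py w9; python3 - <<'E'
from h import *
from bench import *
v=np.load("pose3.npy");o=ctrl.get_obs();p,R=tool_at(-.05,v);print(inc(o,p,R))
for n,(x,y,w,h) in(("top",(290,190,160,110)),("side",(260,180,120,110))):
    im=vision.camera(n)[:,:,::-1];cv2.imwrite(f"pics/{n}9.png",im);cv2.imwrite(f"pics/{n}9c.png",cv2.resize(im[y:y+h,x:x+w],None,fx=5,fy=5,interpolation=cv2.INTER_CUBIC))
E
```

```text
[0.53269503 0.00909567 0.17157057] 10.475 [ 0.002 -0.025 -0.024 -0.001  0.007  0.004] [ 0.41307566  0.06332634 -3.47611998] [-0.023 -0.049 -0.016] op 0.1762411090254442 q [-0.235  0.197  1.772  0.055  1.21  -0.631]
[-0.054  0.089  0.007  0.001  0.     0.001]
```

View pics/w9.png

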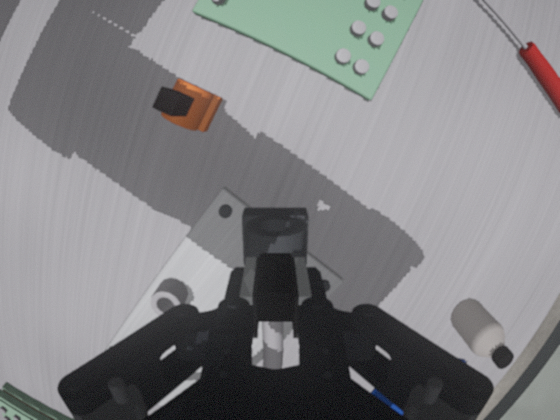

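View pics/side9c.png

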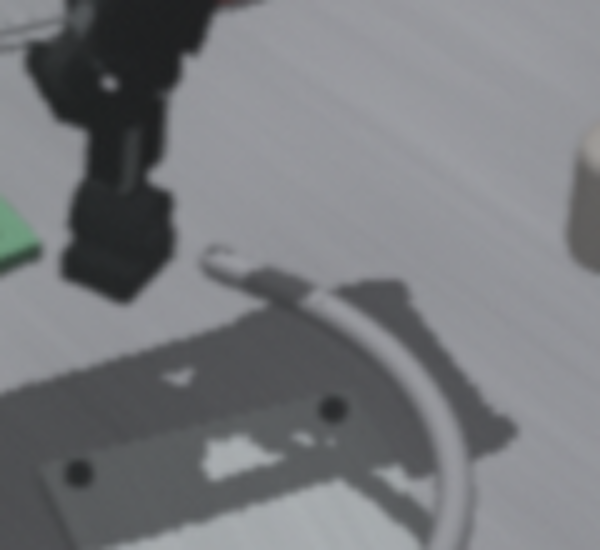

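View pics/top9c.png

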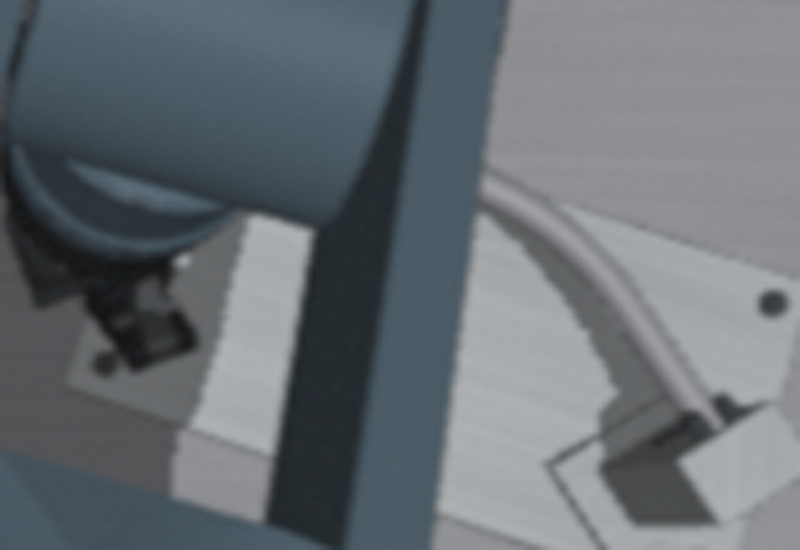

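```bash
cat > sov.py <<'E'
from h import *
from bench import *
import sys
def run(name,pose,box=(270,200,75,75),f=7.5):
    S=vision.camera_params("side");o=ctrl.get_obs();R,p=obsRT(o)
    im=vision.camera("side")[:,:,::-1]
    x,y,w,h=box;a=cv2.resize(im[y:y+h,x:x+w],None,fx=f,fy=f,interpolation=cv2.INTER_CUBIC)
    a=np.clip(((a/255.)**.55)*255,0,255).astype(np.uint8)
    pl=lambda X,c,cl=True:cv2.polylines(a,[np.int32((proj(S,X)-[x,y]+.5)*f)],cl,c,1)
    t=np.linspace(0,2*np.pi,40)
    for z in(17,-17):
        for r in ((17,) if z>0 else (17,8.5)):
            pl(np.c_[r*np.cos(t),48.5+r*np.sin(t),0*t+z]/1000@R.T+p,(0,255,0))
        pl(np.array([[20,78.5,z],[-20,78.5,z],[-20,62.5,z],[20,62.5,z]])/1000@R.T+p,(0,255,255))
    for e in rod_edges(np.linspace(0,L,80),pose,S): pl(e,(0,0,255),False)
    cv2.imwrite(name,a)
if __name__=="__main__": run(sys.argv[1],np.load("pose3.npy"))
E
python3 sov.py pics/so9.png
```

```text
(no output)
```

View pics/so9.png

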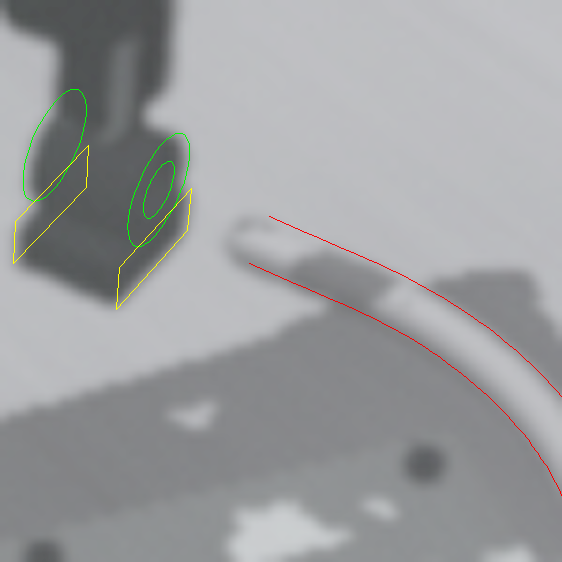

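```bash
cat > nxt.py <<'E'
from h import *
from bench import *
import sys,json
# usage: nxt.py s0 s1 n [dx dy dz mm]
st=json.load(open("state.json")); pose=np.array(st["pose"]);off=np.array(st["off"])/1000;HBv=st.get("HB",.0485)
s0,s1,n=float(sys.argv[1]),float(sys.argv[2]),int(sys.argv[3])
o=ctrl.get_obs()
if len(sys.argv)>4: tgt=off+np.array([float(x) for x in sys.argv[4:7]])/1000
else: tgt=off
F=o['wrist_force']-np.array(st["F0"])
print("t",round(o['time_s'],2),"F",F.round(1),"tau",o['torque'].round(2),"q6",o['q'][5].round(2))
R,p=obsRT(o)
print("pos err vs s0 (tool cm, rad):",inc(o,*tool_at(s0,pose,off)))
for i in range(1,n+1):
    a=i/n;P,Q=tool_at(s0+(s1-s0)*a,pose,off+(tgt-off)*a);d=inc(o,P,Q);print(",".join('{"x":%.2f,"y":%.2f,"z":%.2f,"ax":%.3f,"ay":%.3f,"az":%.3f,"grip":1}'%tuple(d) for _ in [0])+(","))
E
python3 - <<'E'
import json,numpy as np
json.dump(dict(pose=np.load("pose3.npy").tolist(),off=[0,0,0],F0=[.3,.1,-3.6]),open("state.json","w"))
E
python3 nxt.py -.05 -.024 8
```

```text
t 10.68 F [-0.3  0.3  0.7] tau [-0.08 -0.06  0.01] q6 -0.63
pos err vs s0 (tool cm, rad): [-0.081  0.147  0.016  0.002  0.     0.002]
{"x":-0.08,"y":0.15,"z":-0.31,"ax":0.002,"ay":0.000,"az":0.002,"grip":1},
{"x":-0.08,"y":0.15,"z":-0.63,"ax":0.002,"ay":0.000,"az":0.002,"grip":1},
{"x":-0.08,"y":0.15,"z":-0.96,"ax":0.002,"ay":0.000,"az":0.002,"grip":1},
{"x":-0.08,"y":0.15,"z":-1.28,"ax":0.002,"ay":0.000,"az":0.002,"grip":1},
{"x":-0.08,"y":0.15,"z":-1.61,"ax":0.002,"ay":0.000,"az":0.002,"grip":1},
{"x":-0.08,"y":0.15,"z":-1.93,"ax":0.002,"ay":0.000,"az":0.002,"grip":1},
{"x":-0.08,"y":0.15,"z":-2.26,"ax":0.002,"ay":0.000,"az":0.002,"grip":1},
{"x":-0.08,"y":0.15,"z":-2.58,"ax":0.002,"ay":0.000,"az":0.002,"grip":1},
```

```bash
python3 - <<'E'
from h import *
from bench import *
for i in range(4):
    o=ctrl.get_obs();print(o['time_s'],o['eef_pos'].round(5),o['q'].round(4),o['dq'].round(4))
    vision.camera("side")
E
```

```text
10.675 [0.53358 0.00895 0.17303] [-0.2351  0.1948  1.7711  0.0553  1.2101 -0.6312] [-0.0003 -0.0015  0.0058 -0.0013 -0.0029 -0.0009]
10.725 [0.53343 0.00901 0.17288] [-0.235   0.1948  1.7715  0.0553  1.21   -0.6312] [ 0.0012  0.0023  0.0073  0.0001 -0.0013 -0.002 ]
10.775 [0.53324 0.00904 0.17266] [-0.2351  0.1949  1.7718  0.0552  1.2099 -0.6312] [ 0.0002  0.0038  0.0079 -0.0017 -0.0026 -0.0002]
10.825 [0.53309 0.00909 0.17246] [-0.235   0.1951  1.7721  0.0552  1.2098 -0.6312] [-0.0014  0.0044  0.0049  0.     -0.0006 -0.001 ]
```

```bash
python3 nxt.py -.05 -.024 8 | head -4
```

```text
t 10.88 F [-0.4 -0.1 -0.3] tau [-0.08 -0.    0.04] q6 -0.63
pos err vs s0 (tool cm, rad): [-0.023  0.063 -0.022  0.001  0.     0.001]
{"x":-0.02,"y":0.06,"z":-0.35,"ax":0.001,"ay":0.000,"az":0.001,"grip":1},
{"x":-0.02,"y":0.06,"z":-0.67,"ax":0.001,"ay":0.000,"az":0.001,"grip":1},
```

Emit:
apply_moves --increments '[{"x": -0.02, "y": 0.06, "z": -0.4, "ax": 0.001, "ay": 0, "az": 0.001, "grip": 1}, {"x": -0.02, "y": 0.06, "z": -0.8, "ax": 0.001, "ay": 0, "az": 0.001, "grip": 1}, {"x": -0.02, "y": 0.06, "z": -1.2, "ax": 0.001, "ay": 0, "az": 0.001, "grip": 1}, {"x": -0.02, "y": 0.06, "z": -1.6, "ax": 0.001, "ay": 0, "az": 0.001, "grip": 1}, {"x": -0.02, "y": 0.06, "z": -1.9, "ax": 0.001, "ay": 0, "az": 0.001, "grip": 1}, {"x": -0.02, "y": 0.06, "z": -2.2, "ax": 0.001, "ay": 0, "az": 0.001, "grip": 1}, {"x": -0.02, "y": 0.06, "z": -2.4, "ax": 0.001, "ay": 0, "az": 0.001, "grip": 1}, {"x": -0.02, "y": 0.06, "z": -2.6, "ax": 0.001, "ay": 0, "az": 0.001, "grip": 1}, {"x": -0.02, "y": 0.06, "z": -2.6, "ax": 0.001, "ay": 0, "az": 0.001, "grip": 1}]'

```text
time_s: 12.0
eef_pos: [0.5423, -0.0151, 0.17]
eef_rot: [0.716, -0.672, -0.128, 0.136]
wrist_force: [0.0, 0.3, -3.5]
opening: 0.178
```

```bash
python3 nxt.py -.024 -.01 8 | head -2; python3 sov.py pics/so10.png
```

```text
t 12.0 F [-0.3  0.2  0.1] tau [-0.08 -0.05 -0.01] q6 -0.67
pos err vs s0 (tool cm, rad): [-0.006  0.008 -0.009 -0.    -0.    -0.   ]
```

View pics/so10.png

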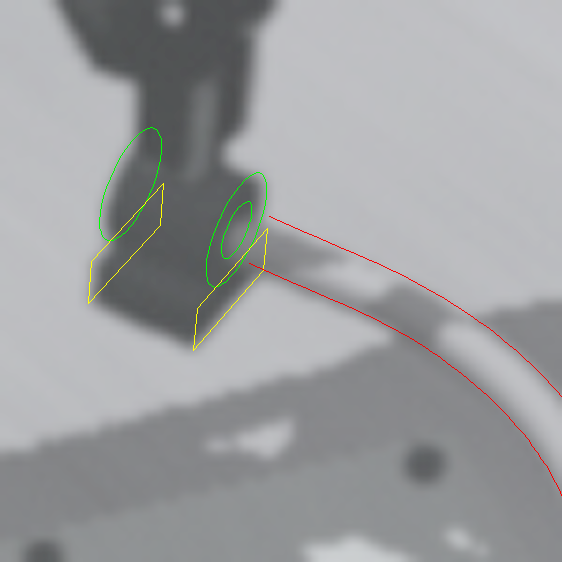

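Emit:
apply_moves --increments '[{"x": 0, "y": 0, "z": -0.15, "ax": 0, "ay": 0, "az": 0, "grip": 1}, {"x": 0, "y": 0, "z": -0.3, "ax": 0, "ay": 0, "az": 0, "grip": 1}, {"x": 0, "y": 0, "z": -0.45, "ax": 0, "ay": 0, "az": 0, "grip": 1}, {"x": 0, "y": 0, "z": -0.6, "ax": 0, "ay": 0, "az": 0, "grip": 1}, {"x": 0, "y": 0, "z": -0.75, "ax": 0, "ay": 0, "az": 0, "grip": 1}]'

```text
time_s: 12.68
eef_pos: [0.5449, -0.0221, 0.1694]
eef_rot: [0.716, -0.672, -0.128, 0.136]
wrist_force: [-1.4, -0.2, -3.7]
opening: 0.173
```

```bash
python3 nxt.py -.0165 -.005 6
```

```text
t 12.68 F [-1.7 -0.3 -0.1] tau [-0.1   0.08  0.05] q6 -0.68
pos err vs s0 (tool cm, rad): [ 0.009 -0.003 -0.016 -0.    -0.    -0.001]
{"x":0.01,"y":-0.00,"z":-0.21,"ax":-0.000,"ay":-0.000,"az":-0.001,"grip":1},
{"x":0.01,"y":-0.00,"z":-0.40,"ax":-0.000,"ay":-0.000,"az":-0.001,"grip":1},
{"x":0.01,"y":-0.00,"z":-0.59,"ax":-0.000,"ay":-0.000,"az":-0.001,"grip":1},
{"x":0.01,"y":-0.00,"z":-0.78,"ax":-0.000,"ay":-0.000,"az":-0.001,"grip":1},
{"x":0.01,"y":-0.00,"z":-0.97,"ax":-0.000,"ay":-0.000,"az":-0.001,"grip":1},
{"x":0.01,"y":-0.00,"z":-1.17,"ax":-0.000,"ay":-0.000,"az":-0.001,"grip":1},
```

Emit:
apply_moves --increments '[{"x": -0.04, "y": 0, "z": -0.15, "ax": 0, "ay": 0, "az": 0, "grip": 1}, {"x": -0.07, "y": 0, "z": -0.3, "ax": 0, "ay": 0, "az": 0, "grip": 1}, {"x": -0.07, "y": 0, "z": -0.45, "ax": 0, "ay": 0, "az": 0, "grip": 1}, {"x": -0.07, "y": 0, "z": -0.6, "ax": 0, "ay": 0, "az": 0, "grip": 1}]'

```text
time_s: 13.18
eef_pos: [0.5465, -0.0281, 0.1691]
eef_rot: [0.716, -0.672, -0.128, 0.136]
wrist_force: [1.1, -0.1, -3.3]
opening: 0.175
```

```bash
python3 nxt.py -.0105 -.0 6|head -3;python3 sov.py pics/so11.png
```

```text
t 13.18 F [ 0.8 -0.2  0.3] tau [-0.06 -0.01  0.01] q6 -0.69
pos err vs s0 (tool cm, rad): [ 0.072  0.004  0.001 -0.    -0.    -0.   ]
{"x":0.07,"y":0.00,"z":-0.17,"ax":-0.000,"ay":-0.000,"az":-0.000,"grip":1},
```

View pics/so11.png

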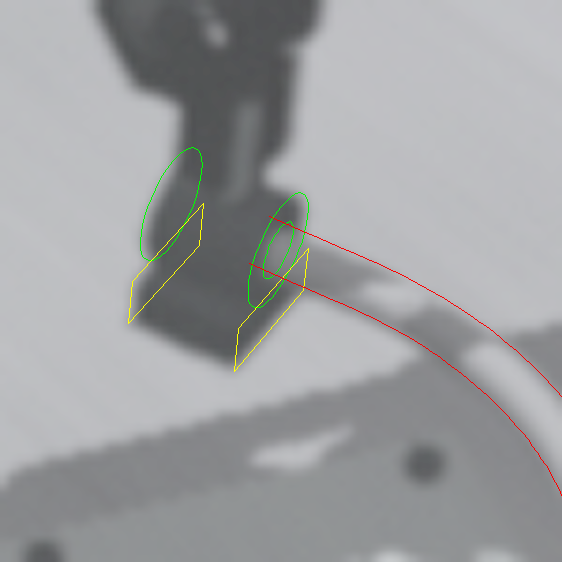

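```bash
sed -i 's/"off": \[.*\], "F0"/"off": [-0.3,-0.1,0], "F0"/' state.json; cat state.json; python3 nxt.py -.0105 .012 9
```

```text
{"pose": [0.5184739866808088, -0.129594266237153, -0.31998715594746313, -0.098701548549088], "off": [-0.3,-0.1,0], "F0": [0.3, 0.1, -3.6]}t 13.22 F [-0.3 -0.5  0.9] tau [-0.19 -0.02  0.04] q6 -0.69
pos err vs s0 (tool cm, rad): [ 0.041  0.004  0.017 -0.    -0.    -0.   ]
{"x":0.04,"y":0.00,"z":-0.23,"ax":-0.000,"ay":-0.000,"az":-0.000,"grip":1},
{"x":0.04,"y":0.00,"z":-0.48,"ax":-0.000,"ay":-0.000,"az":-0.000,"grip":1},
{"x":0.04,"y":0.00,"z":-0.73,"ax":-0.000,"ay":-0.000,"az":-0.000,"grip":1},
{"x":0.04,"y":0.00,"z":-0.98,"ax":-0.000,"ay":-0.000,"az":-0.000,"grip":1},
{"x":0.04,"y":0.00,"z":-1.23,"ax":-0.000,"ay":-0.000,"az":-0.000,"grip":1},
{"x":0.04,"y":0.00,"z":-1.48,"ax":-0.000,"ay":-0.000,"az":-0.000,"grip":1},
{"x":0.04,"y":0.00,"z":-1.73,"ax":-0.000,"ay":-0.000,"az":-0.000,"grip":1},
{"x":0.04,"y":0.00,"z":-1.98,"ax":-0.000,"ay":-0.000,"az":-0.000,"grip":1},
{"x":0.04,"y":0.00,"z":-2.23,"ax":-0.000,"ay":-0.000,"az":-0.000,"grip":1},
```

Emit:
apply_moves --increments '[{"x": 0.04, "y": 0, "z": -0.23, "ax": 0, "ay": 0, "az": 0, "grip": 1}, {"x": 0.04, "y": 0, "z": -0.48, "ax": 0, "ay": 0, "az": 0, "grip": 1}, {"x": 0.04, "y": 0, "z": -0.73, "ax": 0, "ay": 0, "az": 0, "grip": 1}, {"x": 0.04, "y": 0, "z": -0.98, "ax": 0, "ay": 0, "az": 0, "grip": 1}, {"x": 0.04, "y": 0, "z": -1.23, "ax": 0, "ay": 0, "az": 0, "grip": 1}]'

```text
time_s: 13.85
eef_pos: [0.5515, -0.0396, 0.1683]
eef_rot: [0.716, -0.672, -0.128, 0.136]
wrist_force: [-0.3, 0.1, -4.2]
opening: 0.171
```

```bash
python3 nxt.py .002 .022 9
```

```text
t 13.85 F [-0.6  0.  -0.6] tau [-0.09 -0.06 -0.  ] q6 -0.71
pos err vs s0 (tool cm, rad): [ 0.004 -0.001  0.016 -0.    -0.    -0.001]
{"x":0.00,"y":-0.00,"z":-0.21,"ax":-0.000,"ay":-0.000,"az":-0.001,"grip":1},
{"x":0.00,"y":-0.00,"z":-0.43,"ax":-0.000,"ay":-0.000,"az":-0.001,"grip":1},
{"x":0.00,"y":-0.00,"z":-0.65,"ax":-0.000,"ay":-0.000,"az":-0.001,"grip":1},
{"x":0.00,"y":-0.00,"z":-0.87,"ax":-0.000,"ay":-0.000,"az":-0.001,"grip":1},
{"x":0.01,"y":-0.00,"z":-1.10,"ax":-0.000,"ay":-0.000,"az":-0.001,"grip":1},
{"x":0.01,"y":-0.00,"z":-1.32,"ax":-0.000,"ay":-0.000,"az":-0.001,"grip":1},
{"x":0.00,"y":-0.00,"z":-1.54,"ax":-0.000,"ay":0.001,"az":-0.001,"grip":1},
{"x":0.00,"y":-0.00,"z":-1.76,"ax":-0.001,"ay":0.003,"az":-0.001,"grip":1},
{"x":-0.00,"y":-0.00,"z":-1.98,"ax":-0.001,"ay":0.007,"az":-0.001,"grip":1},
```

Emit:
apply_moves --increments '[{"x": 0, "y": 0, "z": -0.21, "ax": 0, "ay": 0, "az": 0, "grip": 1}, {"x": 0, "y": 0, "z": -0.43, "ax": 0, "ay": 0, "az": 0, "grip": 1}, {"x": 0, "y": 0, "z": -0.65, "ax": 0, "ay": 0, "az": 0, "grip": 1}, {"x": 0.01, "y": 0, "z": -0.87, "ax": 0, "ay": 0, "az": 0, "grip": 1}, {"x": 0.01, "y": 0, "z": -1.1, "ax": 0, "ay": 0, "az": 0, "grip": 1}, {"x": 0.01, "y": 0, "z": -1.32, "ax": 0, "ay": 0, "az": 0, "grip": 1}, {"x": 0, "y": 0, "z": -1.54, "ax": 0, "ay": 0.001, "az": 0, "grip": 1}, {"x": 0, "y": 0, "z": -1.76, "ax": -0.001, "ay": 0.003, "az": 0, "grip": 1}]'

```text
time_s: 14.85
eef_pos: [0.558, -0.0562, 0.1671]
eef_rot: [0.716, -0.673, -0.126, 0.135]
wrist_force: [0.0, 0.1, -3.1]
opening: 0.172
```

```bash
python3 nxt.py .02 .042 8
```

```text
t 14.85 F [-0.3  0.   0.5] tau [-0.07  0.02  0.05] q6 -0.73
pos err vs s0 (tool cm, rad): [ 0.003  0.001 -0.005  0.001  0.    -0.001]
{"x":-0.00,"y":0.00,"z":-0.28,"ax":0.000,"ay":0.005,"az":-0.001,"grip":1},
{"x":-0.01,"y":0.00,"z":-0.55,"ax":-0.000,"ay":0.012,"az":-0.001,"grip":1},
{"x":-0.02,"y":0.00,"z":-0.82,"ax":-0.001,"ay":0.021,"az":-0.002,"grip":1},
{"x":-0.03,"y":-0.00,"z":-1.09,"ax":-0.002,"ay":0.032,"az":-0.003,"grip":1},
{"x":-0.04,"y":-0.00,"z":-1.36,"ax":-0.003,"ay":0.045,"az":-0.003,"grip":1},
{"x":-0.06,"y":-0.00,"z":-1.63,"ax":-0.004,"ay":0.061,"az":-0.004,"grip":1},
{"x":-0.09,"y":-0.00,"z":-1.90,"ax":-0.006,"ay":0.078,"az":-0.005,"grip":1},
{"x":-0.12,"y":-0.01,"z":-2.16,"ax":-0.007,"ay":0.098,"az":-0.006,"grip":1},
```

Emit:
apply_moves --increments '[{"x": 0, "y": 0, "z": -0.28, "ax": 0, "ay": 0.005, "az": -0.001, "grip": 1}, {"x": -0.01, "y": 0, "z": -0.55, "ax": 0, "ay": 0.012, "az": -0.001, "grip": 1}, {"x": -0.02, "y": 0, "z": -0.82, "ax": -0.001, "ay": 0.021, "az": -0.002, "grip": 1}, {"x": -0.03, "y": 0, "z": -1.09, "ax": -0.002, "ay": 0.032, "az": -0.003, "grip": 1}, {"x": -0.04, "y": 0, "z": -1.36, "ax": -0.003, "ay": 0.045, "az": -0.003, "grip": 1}, {"x": -0.06, "y": 0, "z": -1.63, "ax": -0.004, "ay": 0.061, "az": -0.004, "grip": 1}, {"x": -0.09, "y": 0, "z": -1.9, "ax": -0.006, "ay": 0.078, "az": -0.005, "grip": 1}, {"x": -0.12, "y": -0.01, "z": -2.16, "ax": -0.007, "ay": 0.098, "az": -0.006, "grip": 1}]'

```text
time_s: 15.85
eef_pos: [0.5645, -0.0767, 0.1659]
eef_rot: [0.72, -0.681, -0.093, 0.099]
wrist_force: [-2.0, 1.8, -1.2]
opening: 0.178
```

```bash
python3 nxt.py .042 .062 8; python3 sov.py pics/so12.png
```

```text
t 15.85 F [-2.3  1.7  2.4] tau [ 0.06  0.53 -0.02] q6 -0.66
pos err vs s0 (tool cm, rad): [ 0.02   0.004 -0.001 -0.    -0.002 -0.001]
{"x":0.01,"y":0.00,"z":-0.24,"ax":-0.002,"ay":0.018,"az":-0.002,"grip":1},
{"x":-0.00,"y":0.00,"z":-0.48,"ax":-0.004,"ay":0.039,"az":-0.003,"grip":1},
{"x":-0.02,"y":0.00,"z":-0.72,"ax":-0.005,"ay":0.059,"az":-0.004,"grip":1},
{"x":-0.04,"y":0.00,"z":-0.96,"ax":-0.007,"ay":0.080,"az":-0.005,"grip":1},
{"x":-0.07,"y":-0.00,"z":-1.20,"ax":-0.009,"ay":0.101,"az":-0.006,"grip":1},
{"x":-0.10,"y":-0.00,"z":-1.44,"ax":-0.011,"ay":0.122,"az":-0.007,"grip":1},
{"x":-0.13,"y":-0.01,"z":-1.68,"ax":-0.013,"ay":0.142,"az":-0.008,"grip":1},
{"x":-0.17,"y":-0.01,"z":-1.91,"ax":-0.014,"ay":0.163,"az":-0.009,"grip":1},
```

View pics/so12.png

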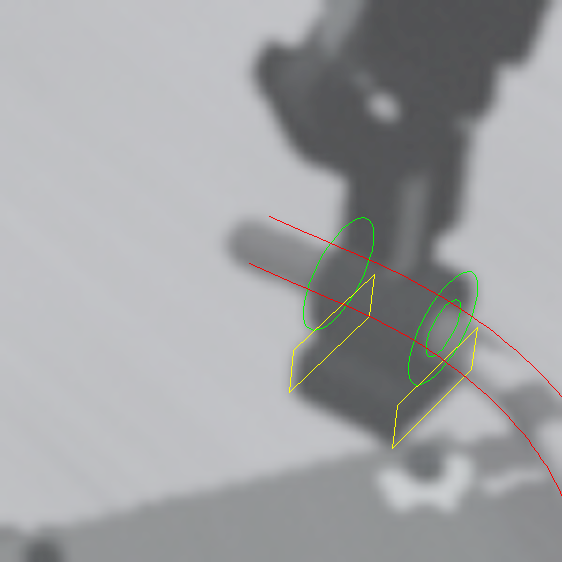

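```bash
python3 - <<'E'
import json
s=json.load(open("state.json"));s["pose"][3]=-.075;s["off"]=[-.8,0,.2];json.dump(s,open("state.json","w"))
E
python3 nxt.py .042 .054 5
```

```text
t 15.9 F [-2.7 -1.   2.9] tau [-0.23  0.51 -0.06] q6 -0.66
pos err vs s0 (tool cm, rad): [-0.019 -0.077  0.127 -0.013 -0.004 -0.001]
{"x":-0.03,"y":-0.08,"z":-0.11,"ax":-0.014,"ay":0.015,"az":-0.002,"grip":1},
{"x":-0.04,"y":-0.08,"z":-0.34,"ax":-0.016,"ay":0.035,"az":-0.003,"grip":1},
{"x":-0.05,"y":-0.09,"z":-0.57,"ax":-0.017,"ay":0.055,"az":-0.004,"grip":1},
{"x":-0.07,"y":-0.09,"z":-0.80,"ax":-0.018,"ay":0.075,"az":-0.005,"grip":1},
{"x":-0.09,"y":-0.10,"z":-1.03,"ax":-0.019,"ay":0.095,"az":-0.005,"grip":1},
```

Emit:
apply_moves --increments '[{"x": -0.02, "y": -0.07, "z": 0, "ax": -0.01, "ay": 0, "az": -0.001, "grip": 1}, {"x": -0.03, "y": -0.08, "z": -0.11, "ax": -0.014, "ay": 0.015, "az": -0.002, "grip": 1}, {"x": -0.04, "y": -0.08, "z": -0.34, "ax": -0.016, "ay": 0.035, "az": -0.003, "grip": 1}, {"x": -0.05, "y": -0.09, "z": -0.57, "ax": -0.017, "ay": 0.055, "az": -0.004, "grip": 1}, {"x": -0.07, "y": -0.09, "z": -0.8, "ax": -0.018, "ay": 0.075, "az": -0.005, "grip": 1}]'

```text
time_s: 16.52
eef_pos: [0.5662, -0.0853, 0.1663]
eef_rot: [0.717, -0.691, -0.068, 0.07]
wrist_force: [-0.4, -0.0, -3.8]
opening: 0.176
```

```bash
python3 nxt.py .0516 .062 5
```

```text
t 16.52 F [-0.7 -0.1 -0.2] tau [-0.04  0.07  0.04] q6 -0.58
pos err vs s0 (tool cm, rad): [-0.001 -0.002  0.023  0.    -0.001  0.001]
{"x":-0.01,"y":-0.00,"z":-0.18,"ax":-0.001,"ay":0.016,"az":-0.000,"grip":1},
{"x":-0.01,"y":-0.00,"z":-0.38,"ax":-0.002,"ay":0.033,"az":-0.001,"grip":1},
{"x":-0.03,"y":-0.00,"z":-0.58,"ax":-0.003,"ay":0.051,"az":-0.001,"grip":1},
{"x":-0.04,"y":-0.00,"z":-0.78,"ax":-0.005,"ay":0.068,"az":-0.002,"grip":1},
{"x":-0.06,"y":-0.00,"z":-0.98,"ax":-0.006,"ay":0.085,"az":-0.002,"grip":1},
```

Contact cleared. Continuing.

Emit:
apply_moves --increments '[{"x": -0.01, "y": 0, "z": -0.18, "ax": -0.001, "ay": 0.016, "az": 0, "grip": 1}, {"x": -0.01, "y": 0, "z": -0.38, "ax": -0.002, "ay": 0.033, "az": -0.001, "grip": 1}, {"x": -0.03, "y": 0, "z": -0.58, "ax": -0.003, "ay": 0.051, "az": -0.001, "grip": 1}, {"x": -0.04, "y": 0, "z": -0.78, "ax": -0.005, "ay": 0.068, "az": -0.002, "grip": 1}, {"x": -0.06, "y": 0, "z": -0.98, "ax": -0.006, "ay": 0.085, "az": -0.002, "grip": 1}]'

```text
time_s: 17.15
eef_pos: [0.5676, -0.0951, 0.166]
eef_rot: [0.717, -0.695, -0.038, 0.039]
wrist_force: [-0.1, 0.5, -3.6]
opening: 0.177
```

```bash
python3 nxt.py .062 .074 5
```

```text
t 17.15 F [-0.4  0.4 -0. ] tau [-0.06  0.09  0.03] q6 -0.51
pos err vs s0 (tool cm, rad): [-0.001 -0.003  0.006  0.    -0.001 -0.   ]
{"x":-0.01,"y":-0.00,"z":-0.23,"ax":-0.001,"ay":0.019,"az":-0.001,"grip":1},
{"x":-0.01,"y":-0.00,"z":-0.46,"ax":-0.002,"ay":0.039,"az":-0.001,"grip":1},
{"x":-0.03,"y":-0.00,"z":-0.69,"ax":-0.004,"ay":0.059,"az":-0.002,"grip":1},
{"x":-0.05,"y":-0.01,"z":-0.92,"ax":-0.005,"ay":0.079,"az":-0.002,"grip":1},
{"x":-0.07,"y":-0.01,"z":-1.15,"ax":-0.007,"ay":0.099,"az":-0.003,"grip":1},
```

Emit:
apply_moves --increments '[{"x": -0.01, "y": 0, "z": -0.23, "ax": -0.001, "ay": 0.019, "az": -0.001, "grip": 1}, {"x": -0.01, "y": 0, "z": -0.46, "ax": -0.002, "ay": 0.039, "az": -0.001, "grip": 1}, {"x": -0.03, "y": 0, "z": -0.69, "ax": -0.004, "ay": 0.059, "az": -0.002, "grip": 1}, {"x": -0.05, "y": -0.01, "z": -0.92, "ax": -0.005, "ay": 0.079, "az": -0.002, "grip": 1}, {"x": -0.07, "y": -0.01, "z": -1.15, "ax": -0.007, "ay": 0.099, "az": -0.003, "grip": 1}]'

```text
time_s: 17.77
eef_pos: [0.5681, -0.1068, 0.1657]
eef_rot: [0.715, -0.699, -0.003, 0.003]
wrist_force: [-0.0, -0.0, -4.4]
opening: 0.174
```

```bash
python3 nxt.py .074 .089 6
```

```text
t 17.77 F [-0.3 -0.1 -0.8] tau [0.02 0.05 0.06] q6 -0.42
pos err vs s0 (tool cm, rad): [-0.002  0.006  0.02   0.001 -0.002  0.   ]
{"x":-0.01,"y":0.01,"z":-0.22,"ax":-0.001,"ay":0.019,"az":-0.000,"grip":1},
{"x":-0.02,"y":0.01,"z":-0.46,"ax":-0.002,"ay":0.040,"az":-0.001,"grip":1},
{"x":-0.03,"y":0.01,"z":-0.70,"ax":-0.004,"ay":0.061,"az":-0.001,"grip":1},
{"x":-0.05,"y":0.00,"z":-0.95,"ax":-0.005,"ay":0.081,"az":-0.002,"grip":1},
{"x":-0.07,"y":0.00,"z":-1.19,"ax":-0.007,"ay":0.102,"az":-0.002,"grip":1},
{"x":-0.10,"y":0.00,"z":-1.43,"ax":-0.008,"ay":0.123,"az":-0.002,"grip":1},
```

Emit:
apply_moves --increments '[{"x": -0.01, "y": 0.01, "z": -0.22, "ax": -0.001, "ay": 0.019, "az": 0, "grip": 1}, {"x": -0.02, "y": 0.01, "z": -0.46, "ax": -0.002, "ay": 0.04, "az": -0.001, "grip": 1}, {"x": -0.03, "y": 0.01, "z": -0.7, "ax": -0.004, "ay": 0.061, "az": -0.001, "grip": 1}, {"x": -0.05, "y": 0, "z": -0.95, "ax": -0.005, "ay": 0.081, "az": -0.002, "grip": 1}, {"x": -0.07, "y": 0, "z": -1.19, "ax": -0.007, "ay": 0.102, "az": -0.002, "grip": 1}, {"x": -0.1, "y": 0, "z": -1.43, "ax": -0.008, "ay": 0.123, "az": -0.002, "grip": 1}]'

```text
time_s: 18.52
eef_pos: [0.5673, -0.1212, 0.1654]
eef_rot: [0.711, -0.7, 0.041, -0.041]
wrist_force: [0.0, 0.8, -4.6]
opening: 0.176
```

```bash
python3 nxt.py .089 .104 6
```

```text
t 18.52 F [-0.3  0.7 -1. ] tau [0.01 0.01 0.05] q6 -0.31
pos err vs s0 (tool cm, rad): [-0.003  0.001  0.015 -0.    -0.001 -0.   ]
{"x":-0.01,"y":0.00,"z":-0.23,"ax":-0.002,"ay":0.019,"az":-0.001,"grip":1},
{"x":-0.01,"y":-0.00,"z":-0.47,"ax":-0.003,"ay":0.040,"az":-0.001,"grip":1},
{"x":-0.03,"y":-0.00,"z":-0.71,"ax":-0.005,"ay":0.061,"az":-0.001,"grip":1},
{"x":-0.05,"y":-0.00,"z":-0.95,"ax":-0.006,"ay":0.082,"az":-0.001,"grip":1},
{"x":-0.07,"y":-0.00,"z":-1.19,"ax":-0.008,"ay":0.103,"az":-0.002,"grip":1},
{"x":-0.10,"y":-0.01,"z":-1.43,"ax":-0.010,"ay":0.123,"az":-0.002,"grip":1},
```

Emit:
apply_moves --increments '[{"x": -0.01, "y": 0.01, "z": -0.23, "ax": -0.002, "ay": 0.019, "az": -0.001, "grip": 1}, {"x": -0.01, "y": 0.01, "z": -0.47, "ax": -0.003, "ay": 0.04, "az": -0.001, "grip": 1}, {"x": -0.03, "y": 0.02, "z": -0.71, "ax": -0.005, "ay": 0.061, "az": -0.001, "grip": 1}, {"x": -0.05, "y": 0.02, "z": -0.95, "ax": -0.006, "ay": 0.082, "az": -0.001, "grip": 1}, {"x": -0.07, "y": 0.02, "z": -1.19, "ax": -0.008, "ay": 0.103, "az": -0.002, "grip": 1}, {"x": -0.1, "y": 0.02, "z": -1.43, "ax": -0.01, "ay": 0.123, "az": -0.002, "grip": 1}]'

```text
time_s: 19.27
eef_pos: [0.5645, -0.1355, 0.1649]
eef_rot: [0.704, -0.7, 0.084, -0.085]
wrist_force: [0.2, 0.6, -4.0]
opening: 0.177
```

```bash
sed -i 's/"off": \[.*\], "F0"/"off": [-0.8,0,0], "F0"/' state.json; python3 nxt.py .104 .119 6
```

```text
t 19.27 F [-0.1  0.5 -0.4] tau [-0.01  0.02 -0.02] q6 -0.21
pos err vs s0 (tool cm, rad): [ 0.006 -0.007  0.014  0.001 -0.001  0.   ]
{"x":0.00,"y":-0.01,"z":-0.23,"ax":-0.001,"ay":0.020,"az":0.000,"grip":1},
{"x":-0.01,"y":-0.01,"z":-0.47,"ax":-0.003,"ay":0.041,"az":0.000,"grip":1},
{"x":-0.02,"y":-0.01,"z":-0.71,"ax":-0.004,"ay":0.061,"az":0.000,"grip":1},
{"x":-0.04,"y":-0.01,"z":-0.95,"ax":-0.006,"ay":0.082,"az":0.000,"grip":1},
{"x":-0.06,"y":-0.01,"z":-1.19,"ax":-0.007,"ay":0.103,"az":0.000,"grip":1},
{"x":-0.08,"y":-0.01,"z":-1.43,"ax":-0.009,"ay":0.124,"az":0.000,"grip":1},
```

Emit:
apply_moves --increments '[{"x": 0, "y": -0.01, "z": -0.23, "ax": -0.001, "ay": 0.02, "az": 0, "grip": 1}, {"x": -0.01, "y": -0.01, "z": -0.47, "ax": -0.003, "ay": 0.041, "az": 0, "grip": 1}, {"x": -0.02, "y": -0.01, "z": -0.71, "ax": -0.004, "ay": 0.061, "az": 0, "grip": 1}, {"x": -0.04, "y": -0.01, "z": -0.95, "ax": -0.006, "ay": 0.082, "az": 0, "grip": 1}, {"x": -0.06, "y": -0.01, "z": -1.19, "ax": -0.007, "ay": 0.103, "az": 0, "grip": 1}, {"x": -0.08, "y": -0.01, "z": -1.43, "ax": -0.009, "ay": 0.124, "az": 0, "grip": 1}]'

```text
time_s: 20.02
eef_pos: [0.5603, -0.1493, 0.165]
eef_rot: [-0.694, 0.697, -0.129, 0.128]
wrist_force: [0.0, 0.2, -3.2]
opening: 0.175
```

```bash
python3 nxt.py .119 .134 6
```

```text
t 20.02 F [-0.3  0.1  0.4] tau [ 0.08  0.08 -0.02] q6 -0.1
pos err vs s0 (tool cm, rad): [-0.003 -0.005  0.017  0.    -0.002  0.   ]
{"x":-0.00,"y":-0.01,"z":-0.23,"ax":-0.001,"ay":0.019,"az":0.000,"grip":1},
{"x":-0.01,"y":-0.01,"z":-0.47,"ax":-0.003,"ay":0.040,"az":0.000,"grip":1},
{"x":-0.02,"y":-0.01,"z":-0.71,"ax":-0.004,"ay":0.061,"az":0.000,"grip":1},
{"x":-0.04,"y":-0.01,"z":-0.95,"ax":-0.006,"ay":0.081,"az":0.001,"grip":1},
{"x":-0.06,"y":-0.01,"z":-1.19,"ax":-0.008,"ay":0.102,"az":0.001,"grip":1},
{"x":-0.09,"y":-0.01,"z":-1.43,"ax":-0.009,"ay":0.123,"az":0.001,"grip":1},
```

Emit:
apply_moves --increments '[{"x": 0, "y": -0.01, "z": -0.23, "ax": -0.001, "ay": 0.019, "az": 0, "grip": 1}, {"x": -0.01, "y": -0.01, "z": -0.47, "ax": -0.003, "ay": 0.04, "az": 0, "grip": 1}, {"x": -0.02, "y": -0.01, "z": -0.71, "ax": -0.004, "ay": 0.061, "az": 0, "grip": 1}, {"x": -0.04, "y": -0.01, "z": -0.95, "ax": -0.006, "ay": 0.081, "az": 0.001, "grip": 1}, {"x": -0.06, "y": -0.01, "z": -1.19, "ax": -0.008, "ay": 0.102, "az": 0.001, "grip": 1}, {"x": -0.09, "y": -0.01, "z": -1.43, "ax": -0.009, "ay": 0.123, "az": 0.001, "grip": 1}]'

```text
time_s: 20.78
eef_pos: [0.5544, -0.1625, 0.1651]
eef_rot: [-0.682, 0.69, -0.172, 0.17]
wrist_force: [0.4, 0.7, -4.0]
opening: 0.174
```

```bash
python3 nxt.py .134 .149 6
```

```text
t 20.77 F [ 0.1  0.6 -0.4] tau [0.02 0.02 0.03] q6 0.01
pos err vs s0 (tool cm, rad): [-0.003  0.003  0.015 -0.    -0.001  0.   ]
{"x":-0.00,"y":0.00,"z":-0.23,"ax":-0.002,"ay":0.019,"az":0.001,"grip":1},
{"x":-0.01,"y":0.00,"z":-0.47,"ax":-0.003,"ay":0.040,"az":0.001,"grip":1},
{"x":-0.02,"y":0.00,"z":-0.71,"ax":-0.005,"ay":0.061,"az":0.001,"grip":1},
{"x":-0.04,"y":0.00,"z":-0.95,"ax":-0.006,"ay":0.082,"az":0.002,"grip":1},
{"x":-0.06,"y":-0.00,"z":-1.19,"ax":-0.008,"ay":0.102,"az":0.002,"grip":1},
{"x":-0.08,"y":-0.00,"z":-1.43,"ax":-0.009,"ay":0.123,"az":0.002,"grip":1},
```

Emit:
apply_moves --increments '[{"x": 0, "y": 0, "z": -0.23, "ax": -0.002, "ay": 0.019, "az": 0.001, "grip": 1}, {"x": -0.01, "y": 0, "z": -0.47, "ax": -0.003, "ay": 0.04, "az": 0.001, "grip": 1}, {"x": -0.02, "y": 0, "z": -0.71, "ax": -0.005, "ay": 0.061, "az": 0.001, "grip": 1}, {"x": -0.04, "y": 0, "z": -0.95, "ax": -0.006, "ay": 0.082, "az": 0.002, "grip": 1}, {"x": -0.06, "y": 0, "z": -1.19, "ax": -0.008, "ay": 0.102, "az": 0.002, "grip": 1}, {"x": -0.08, "y": 0, "z": -1.43, "ax": -0.009, "ay": 0.123, "az": 0.002, "grip": 1}]'

```text
time_s: 21.52
eef_pos: [0.5468, -0.1749, 0.1653]
eef_rot: [-0.667, 0.681, -0.216, 0.211]
wrist_force: [-0.2, -0.0, -3.5]
opening: 0.172
```

```bash
python3 nxt.py .149 .164 6
```

```text
t 21.52 F [-0.5 -0.1  0.1] tau [ 0.03 -0.04 -0.02] q6 0.12
pos err vs s0 (tool cm, rad): [ 0.002 -0.005  0.013 -0.    -0.001  0.   ]
{"x":0.00,"y":-0.01,"z":-0.23,"ax":-0.002,"ay":0.020,"az":0.001,"grip":1},
{"x":-0.00,"y":-0.01,"z":-0.47,"ax":-0.003,"ay":0.040,"az":0.001,"grip":1},
{"x":-0.01,"y":-0.01,"z":-0.71,"ax":-0.005,"ay":0.061,"az":0.002,"grip":1},
{"x":-0.03,"y":-0.01,"z":-0.95,"ax":-0.006,"ay":0.082,"az":0.002,"grip":1},
{"x":-0.05,"y":-0.01,"z":-1.20,"ax":-0.007,"ay":0.103,"az":0.003,"grip":1},
{"x":-0.07,"y":-0.01,"z":-1.44,"ax":-0.009,"ay":0.123,"az":0.004,"grip":1},
```

Emit:
apply_moves --increments '[{"x": 0, "y": -0.01, "z": -0.23, "ax": -0.002, "ay": 0.02, "az": 0.001, "grip": 1}, {"x": 0, "y": -0.01, "z": -0.47, "ax": -0.003, "ay": 0.04, "az": 0.001, "grip": 1}, {"x": -0.01, "y": -0.01, "z": -0.71, "ax": -0.005, "ay": 0.061, "az": 0.002, "grip": 1}, {"x": -0.03, "y": -0.01, "z": -0.95, "ax": -0.006, "ay": 0.082, "az": 0.002, "grip": 1}, {"x": -0.05, "y": -0.01, "z": -1.2, "ax": -0.007, "ay": 0.103, "az": 0.003, "grip": 1}, {"x": -0.07, "y": -0.01, "z": -1.44, "ax": -0.009, "ay": 0.123, "az": 0.004, "grip": 1}]'

```text
time_s: 22.28
eef_pos: [0.5378, -0.1864, 0.1657]
eef_rot: [-0.649, 0.669, -0.259, 0.251]
wrist_force: [0.1, -0.5, -4.2]
opening: 0.178
```

```bash
python3 nxt.py .164 .179 6; python3 sov.py pics/so13.png; python3 snap.py w13
```

```text
t 22.27 F [-0.2 -0.6 -0.6] tau [ 0.04 -0.07  0.03] q6 0.22
pos err vs s0 (tool cm, rad): [-0.004 -0.003  0.022  0.    -0.001 -0.   ]
{"x":-0.00,"y":-0.00,"z":-0.22,"ax":-0.001,"ay":0.020,"az":0.000,"grip":1},
{"x":-0.01,"y":-0.00,"z":-0.46,"ax":-0.003,"ay":0.041,"az":0.001,"grip":1},
{"x":-0.02,"y":-0.01,"z":-0.70,"ax":-0.004,"ay":0.061,"az":0.002,"grip":1},
{"x":-0.03,"y":-0.01,"z":-0.95,"ax":-0.005,"ay":0.082,"az":0.002,"grip":1},
{"x":-0.05,"y":-0.01,"z":-1.19,"ax":-0.007,"ay":0.103,"az":0.003,"grip":1},
{"x":-0.07,"y":-0.01,"z":-1.43,"ax":-0.008,"ay":0.124,"az":0.004,"grip":1},
[ 0.53773246 -0.18661044  0.16575507] 22.325 [ 0.002  0.001 -0.002  0.004 -0.003 -0.024] [ 0.65288329 -0.97244241 -3.00923615] [0.005 0.014 0.018] op 0.1764897812987338 q [-0.527  0.273  1.691 -0.033  1.185  0.225]
```

View pics/w13.png

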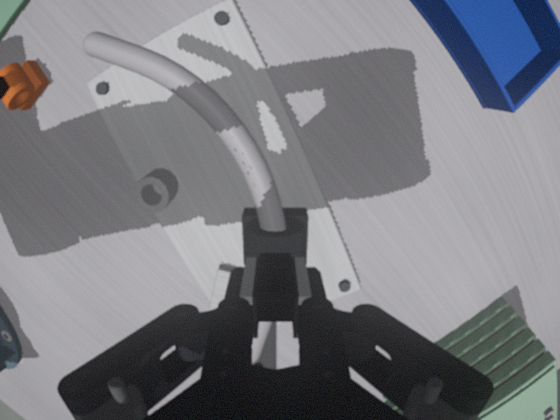

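Emit:
apply_moves --increments '[{"x": 0, "y": 0, "z": -0.22, "ax": -0.001, "ay": 0.02, "az": 0, "grip": 1}, {"x": -0.01, "y": 0, "z": -0.46, "ax": -0.003, "ay": 0.041, "az": 0.001, "grip": 1}, {"x": -0.02, "y": -0.01, "z": -0.7, "ax": -0.004, "ay": 0.061, "az": 0.002, "grip": 1}, {"x": -0.03, "y": -0.01, "z": -0.95, "ax": -0.005, "ay": 0.082, "az": 0.002, "grip": 1}, {"x": -0.05, "y": -0.01, "z": -1.19, "ax": -0.007, "ay": 0.103, "az": 0.003, "grip": 1}, {"x": -0.07, "y": -0.01, "z": -1.43, "ax": -0.008, "ay": 0.124, "az": 0.004, "grip": 1}]'

```text
time_s: 23.12
eef_pos: [0.5276, -0.1967, 0.1663]
eef_rot: [-0.63, 0.655, -0.302, 0.29]
wrist_force: [-0.3, -0.2, -3.4]
opening: 0.176
```

```bash
python3 nxt.py .179 .194 6
```

```text
t 23.12 F [-0.6 -0.3  0.2] tau [ 0.01 -0.03  0.03] q6 0.33
pos err vs s0 (tool cm, rad): [-0.008  0.002  0.023  0.    -0.001 -0.   ]
{"x":-0.01,"y":0.00,"z":-0.22,"ax":-0.001,"ay":0.020,"az":0.001,"grip":1},
{"x":-0.01,"y":0.00,"z":-0.46,"ax":-0.002,"ay":0.040,"az":0.001,"grip":1},
{"x":-0.02,"y":0.00,"z":-0.71,"ax":-0.004,"ay":0.059,"az":0.002,"grip":1},
{"x":-0.03,"y":-0.00,"z":-0.95,"ax":-0.005,"ay":0.076,"az":0.003,"grip":1},
{"x":-0.04,"y":-0.00,"z":-1.19,"ax":-0.006,"ay":0.092,"az":0.004,"grip":1},
{"x":-0.06,"y":-0.00,"z":-1.44,"ax":-0.006,"ay":0.105,"az":0.004,"grip":1},
```

Emit:
apply_moves --increments '[{"x": -0.01, "y": 0, "z": -0.22, "ax": -0.001, "ay": 0.02, "az": 0.001, "grip": 1}, {"x": -0.01, "y": 0, "z": -0.46, "ax": -0.002, "ay": 0.04, "az": 0.001, "grip": 1}, {"x": -0.02, "y": 0, "z": -0.71, "ax": -0.004, "ay": 0.059, "az": 0.002, "grip": 1}, {"x": -0.03, "y": 0, "z": -0.95, "ax": -0.005, "ay": 0.076, "az": 0.003, "grip": 1}, {"x": -0.04, "y": 0, "z": -1.19, "ax": -0.006, "ay": 0.092, "az": 0.004, "grip": 1}, {"x": -0.06, "y": 0, "z": -1.44, "ax": -0.006, "ay": 0.105, "az": 0.004, "grip": 1}]'

```text
time_s: 23.88
eef_pos: [0.5162, -0.2056, 0.1668]
eef_rot: [-0.611, 0.64, -0.337, 0.322]
wrist_force: [-0.4, 1.2, -3.4]
opening: 0.173
```

```bash
python3 nxt.py .194 .212 9
```

```text
t 23.88 F [-0.7  1.1  0.2] tau [ 0.08 -0.05 -0.04] q6 0.42
pos err vs s0 (tool cm, rad): [-0.002 -0.003  0.01  -0.    -0.     0.   ]
{"x":0.00,"y":-0.00,"z":-0.19,"ax":-0.001,"ay":0.009,"az":0.001,"grip":1},
{"x":-0.00,"y":-0.00,"z":-0.38,"ax":-0.002,"ay":0.018,"az":0.001,"grip":1},
{"x":-0.00,"y":-0.00,"z":-0.58,"ax":-0.002,"ay":0.026,"az":0.001,"grip":1},
{"x":-0.01,"y":-0.00,"z":-0.78,"ax":-0.002,"ay":0.032,"az":0.002,"grip":1},
{"x":-0.01,"y":-0.00,"z":-0.98,"ax":-0.003,"ay":0.037,"az":0.002,"grip":1},
{"x":-0.01,"y":-0.01,"z":-1.18,"ax":-0.003,"ay":0.041,"az":0.002,"grip":1},
{"x":-0.02,"y":-0.01,"z":-1.38,"ax":-0.003,"ay":0.045,"az":0.002,"grip":1},
{"x":-0.03,"y":-0.01,"z":-1.57,"ax":-0.003,"ay":0.047,"az":0.002,"grip":1},
{"x":-0.04,"y":-0.01,"z":-1.77,"ax":-0.003,"ay":0.047,"az":0.002,"grip":1},
```

Emit:
apply_moves --increments '[{"x": 0, "y": 0, "z": -0.19, "ax": -0.001, "ay": 0.009, "az": 0.001, "grip": 1}, {"x": 0, "y": 0, "z": -0.38, "ax": -0.002, "ay": 0.018, "az": 0.001, "grip": 1}, {"x": 0, "y": 0, "z": -0.58, "ax": -0.002, "ay": 0.026, "az": 0.001, "grip": 1}, {"x": -0.01, "y": 0, "z": -0.78, "ax": -0.002, "ay": 0.032, "az": 0.002, "grip": 1}, {"x": -0.01, "y": 0, "z": -0.98, "ax": -0.003, "ay": 0.037, "az": 0.002, "grip": 1}, {"x": -0.01, "y": -0.01, "z": -1.18, "ax": -0.003, "ay": 0.041, "az": 0.002, "grip": 1}, {"x": -0.02, "y": -0.01, "z": -1.38, "ax": -0.003, "ay": 0.045, "az": 0.002, "grip": 1}, {"x": -0.03, "y": -0.01, "z": -1.57, "ax": -0.003, "ay": 0.047, "az": 0.002, "grip": 1}, {"x": -0.04, "y": -0.01, "z": -1.77, "ax": -0.003, "ay": 0.047, "az": 0.002, "grip": 1}]'

```text
time_s: 25.0
eef_pos: [0.5012, -0.2154, 0.1677]
eef_rot: [-0.603, 0.632, -0.352, 0.336]
wrist_force: [-0.1, 1.1, -2.5]
opening: 0.169
```

```bash
python3 nxt.py .212 .222 10
```

```text
t 25.0 F [-0.4  1.   1.1] tau [ 0.04 -0.01  0.02] q6 0.44
pos err vs s0 (tool cm, rad): [ 0.001  0.003  0.012 -0.     0.     0.   ]
{"x":0.00,"y":0.00,"z":-0.09,"ax":-0.000,"ay":0.000,"az":0.000,"grip":1},
{"x":0.00,"y":0.00,"z":-0.19,"ax":-0.000,"ay":0.000,"az":0.000,"grip":1},
{"x":0.00,"y":0.00,"z":-0.29,"ax":-0.000,"ay":0.000,"az":0.000,"grip":1},
{"x":0.00,"y":0.00,"z":-0.39,"ax":-0.000,"ay":0.000,"az":0.000,"grip":1},
{"x":0.00,"y":0.00,"z":-0.49,"ax":-0.000,"ay":0.000,"az":0.000,"grip":1},
{"x":0.00,"y":0.00,"z":-0.59,"ax":-0.000,"ay":0.000,"az":0.000,"grip":1},
{"x":0.00,"y":0.00,"z":-0.69,"ax":-0.000,"ay":0.000,"az":0.000,"grip":1},
{"x":0.00,"y":0.00,"z":-0.79,"ax":-0.000,"ay":0.000,"az":0.000,"grip":1},
{"x":0.00,"y":0.00,"z":-0.89,"ax":-0.000,"ay":0.000,"az":0.000,"grip":1},
{"x":0.00,"y":0.00,"z":-0.99,"ax":-0.000,"ay":0.000,"az":0.000,"grip":1},
```

Emit:
apply_moves --increments '[{"x": 0, "y": 0, "z": -0.1, "ax": 0, "ay": 0, "az": 0, "grip": 1}, {"x": 0, "y": 0, "z": -0.2, "ax": 0, "ay": 0, "az": 0, "grip": 1}, {"x": 0, "y": 0, "z": -0.3, "ax": 0, "ay": 0, "az": 0, "grip": 1}, {"x": 0, "y": 0, "z": -0.4, "ax": 0, "ay": 0, "az": 0, "grip": 1}, {"x": 0, "y": 0, "z": -0.5, "ax": 0, "ay": 0, "az": 0, "grip": 1}, {"x": 0, "y": 0, "z": -0.6, "ax": 0, "ay": 0, "az": 0, "grip": 1}, {"x": 0, "y": 0, "z": -0.7, "ax": 0, "ay": 0, "az": 0, "grip": 1}, {"x": 0, "y": 0, "z": -0.8, "ax": 0, "ay": 0, "az": 0, "grip": 1}, {"x": 0, "y": 0, "z": -0.9, "ax": 0, "ay": 0, "az": 0, "grip": 1}]'

```text
time_s: 26.12
eef_pos: [0.4936, -0.2202, 0.1682]
eef_rot: [-0.603, 0.632, -0.352, 0.336]
wrist_force: [-0.3, 0.4, -3.8]
opening: 0.177
```

```bash
python3 nxt.py .221 .226 10|head -3; python3 snap.py w14;  python3 - <<'E'
from sov import *
run("pics/so14.png",np.load("pose3.npy"),box=(310,240,75,75))
E
```

```text
t 26.12 F [-0.6  0.3 -0.2] tau [-0.01 -0.04 -0.01] q6 0.42
pos err vs s0 (tool cm, rad): [-0.003  0.006  0.019 -0.     0.     0.001]
{"x":-0.00,"y":0.01,"z":-0.03,"ax":-0.000,"ay":0.000,"az":0.001,"grip":1},
[ 0.4935528  -0.22018962  0.16819913] 26.125 [-0.015 -0.011  0.012  0.001 -0.002 -0.014] [-0.30485128  0.44899218 -3.78758445] [-0.006 -0.04  -0.007] op 0.17707648193991227 q [-0.615  0.219  1.753 -0.048  1.189  0.42 ]
```

View pics/so14.png

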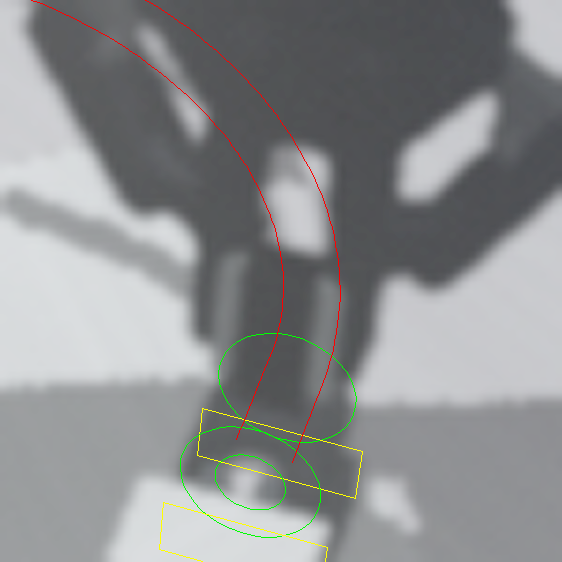

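Emit:
apply_moves --increments '[{"x": 0, "y": 0, "z": -0.06, "ax": 0, "ay": 0, "az": 0, "grip": 1}, {"x": 0, "y": 0, "z": -0.12, "ax": 0, "ay": 0, "az": 0, "grip": 1}, {"x": 0, "y": 0, "z": -0.18, "ax": 0, "ay": 0, "az": 0, "grip": 1}, {"x": 0, "y": 0, "z": -0.24, "ax": 0, "ay": 0, "az": 0, "grip": 1}, {"x": 0, "y": 0, "z": -0.3, "ax": 0, "ay": 0, "az": 0, "grip": 1}, {"x": 0, "y": 0, "z": -0.36, "ax": 0, "ay": 0, "az": 0, "grip": 1}, {"x": 0, "y": 0, "z": -0.42, "ax": 0, "ay": 0, "az": 0, "grip": 1}]'

```text
time_s: 27.1
eef_pos: [0.4899, -0.2224, 0.1684]
eef_rot: [-0.603, 0.632, -0.352, 0.336]
wrist_force: [-0.4, 0.8, -3.4]
opening: 0.177
```

```bash
python3 nxt.py .2255 .226 10|head -3
```

```text
t 27.1 F [-0.7  0.7  0.2] tau [-0.   -0.06 -0.01] q6 0.41
pos err vs s0 (tool cm, rad): [ 0.001  0.003 -0.003 -0.     0.     0.   ]
{"x":0.00,"y":0.00,"z":-0.01,"ax":-0.000,"ay":0.000,"az":0.000,"grip":1},
```

Emit:
apply_moves --increments '[{"x": 0, "y": 0, "z": -0.05, "ax": 0, "ay": 0, "az": 0, "grip": 1}, {"x": 0, "y": 0, "z": -0.1, "ax": 0, "ay": 0, "az": 0, "grip": 1}, {"x": 0, "y": 0, "z": -0.15, "ax": 0, "ay": 0, "az": 0, "grip": 1}, {"x": 0, "y": 0, "z": -0.2, "ax": 0, "ay": 0, "az": 0, "grip": 1}]'

```text
time_s: 27.6
eef_pos: [0.4882, -0.2235, 0.1685]
eef_rot: [-0.603, 0.632, -0.352, 0.336]
wrist_force: [-0.7, 0.6, -3.1]
opening: 0.175
```

```bash
python3 nxt.py .2275 .226 10|head -2
```

```text
t 27.6 F [-1.   0.5  0.5] tau [ 0.03 -0.05  0.01] q6 0.41
pos err vs s0 (tool cm, rad): [ 0.001  0.003 -0.002 -0.     0.     0.   ]
```

Emit:
apply_moves --increments '[{"x": 0, "y": 0, "z": -0.05, "ax": 0, "ay": 0, "az": 0, "grip": 1}, {"x": 0, "y": 0, "z": -0.1, "ax": 0, "ay": 0, "az": 0, "grip": 1}, {"x": 0, "y": 0, "z": -0.15, "ax": 0, "ay": 0, "az": 0, "grip": 1}]'

```text
time_s: 27.98
eef_pos: [0.4874, -0.224, 0.1686]
eef_rot: [-0.603, 0.632, -0.352, 0.336]
wrist_force: [2.7, 2.4, -4.4]
opening: 0.173
```

```bash
python3 nxt.py .229 .226 10|head -2
```

```text
t 27.98 F [ 2.4  2.3 -0.8] tau [ 0.49 -0.72  0.01] q6 0.41
pos err vs s0 (tool cm, rad): [-0.002  0.015 -0.051 -0.002  0.     0.001]
```

Emit:
apply_moves --increments '[{"x": 0, "y": 0, "z": -0.07, "ax": 0, "ay": 0, "az": 0, "grip": 1}, {"x": 0, "y": 0, "z": -0.09, "ax": 0, "ay": 0, "az": 0, "grip": 1}]'

```text
time_s: 28.22
eef_pos: [0.4872, -0.2241, 0.1687]
eef_rot: [-0.603, 0.632, -0.352, 0.337]
wrist_force: [5.3, 3.4, -5.2]
opening: 0.179
```

```bash
python3 nxt.py .229 .226 10|head -2
```

```text
t 28.23 F [ 5.   3.3 -1.6] tau [ 0.68 -1.06 -0.01] q6 0.4
pos err vs s0 (tool cm, rad): [ 0.003  0.02  -0.034 -0.003  0.     0.001]
```

Emit:
apply_moves --increments '[{"x": 0, "y": 0, "z": -0.09, "ax": 0, "ay": 0, "az": 0, "grip": 1}, {"x": 0, "y": 0, "z": -0.095, "ax": 0, "ay": 0, "az": 0, "grip": 1}, {"x": 0, "y": 0, "z": -0.095, "ax": 0, "ay": 0, "az": 0, "grip": 1}]'

```text
time_s: 28.6
eef_pos: [0.4871, -0.2241, 0.1687]
eef_rot: [-0.604, 0.631, -0.351, 0.337]
wrist_force: [5.9, 3.4, -5.5]
opening: 0.174
```

```bash
python3 nxt.py .229 .226 10|head -2
```

```text
t 28.6 F [ 5.6  3.3 -1.9] tau [ 0.63 -1.15 -0.  ] q6 0.4
pos err vs s0 (tool cm, rad): [ 0.004  0.024 -0.025 -0.005  0.     0.001]
```

Emit:
apply_moves --increments '[{"x": 0, "y": 0, "z": -0.11, "ax": 0, "ay": 0, "az": 0, "grip": 1}, {"x": 0, "y": 0, "z": -0.115, "ax": 0, "ay": 0, "az": 0, "grip": 1}, {"x": 0, "y": 0, "z": -0.115, "ax": 0, "ay": 0, "az": 0, "grip": 1}]'

```text
time_s: 28.98
eef_pos: [0.487, -0.2242, 0.1688]
eef_rot: [-0.605, 0.631, -0.351, 0.338]
wrist_force: [5.4, 4.6, -5.2]
opening: 0.171
```

```bash
python3 nxt.py .229 .226 10|head -2
```

```text
t 28.98 F [ 5.1  4.5 -1.6] tau [ 0.68 -1.19  0.01] q6 0.4
pos err vs s0 (tool cm, rad): [ 0.004  0.033 -0.014 -0.007  0.     0.002]
```

Emit:
apply_moves --increments '[{"x": 0, "y": 0.02, "z": -0.12, "ax": -0.005, "ay": 0, "az": 0, "grip": 1}, {"x": 0, "y": 0.02, "z": -0.12, "ax": -0.005, "ay": 0, "az": 0, "grip": 1}, {"x": 0, "y": 0.02, "z": -0.12, "ax": -0.005, "ay": 0, "az": 0, "grip": 1}]'

```text
time_s: 29.35
eef_pos: [0.487, -0.2241, 0.1688]
eef_rot: [-0.604, 0.631, -0.351, 0.337]
wrist_force: [6.2, 4.1, -6.1]
opening: 0.172
```

```bash
python3 nxt.py .229 .226 10|head -2
```

```text
t 29.35 F [ 5.9  4.  -2.5] tau [ 0.82 -1.28 -0.01] q6 0.4
pos err vs s0 (tool cm, rad): [ 0.008  0.025 -0.017 -0.005  0.     0.002]
```

Emit:
apply_moves --increments '[{"x": 0, "y": 0.02, "z": -0.135, "ax": -0.006, "ay": 0, "az": 0, "grip": 1}, {"x": 0, "y": 0.02, "z": -0.135, "ax": -0.006, "ay": 0, "az": 0, "grip": 1}, {"x": 0, "y": 0.02, "z": -0.135, "ax": -0.006, "ay": 0, "az": 0, "grip": 1}, {"x": 0, "y": 0.02, "z": -0.135, "ax": -0.006, "ay": 0, "az": 0, "grip": 1}, {"x": 0, "y": 0.02, "z": -0.135, "ax": -0.006, "ay": 0, "az": 0, "grip": 1}]'

```text
time_s: 29.98
eef_pos: [0.4871, -0.224, 0.1687]
eef_rot: [-0.603, 0.632, -0.351, 0.337]
wrist_force: [8.2, 4.5, -5.9]
opening: 0.175
```

```bash
python3 nxt.py .229 .226 10|head -2
```

```text
t 29.98 F [ 7.9  4.4 -2.3] tau [ 0.9  -1.44  0.01] q6 0.41
pos err vs s0 (tool cm, rad): [ 0.01   0.023 -0.027 -0.002  0.     0.003]
```

Emit:
apply_moves --increments '[{"x": 0, "y": 0.01, "z": -0.11, "ax": -0.002, "ay": 0, "az": 0, "grip": 1}, {"x": 0, "y": 0.01, "z": -0.11, "ax": -0.002, "ay": 0, "az": 0, "grip": 1}, {"x": 0, "y": 0.01, "z": -0.11, "ax": -0.002, "ay": 0, "az": 0, "grip": 1}, {"x": 0, "y": 0.01, "z": -0.11, "ax": -0.002, "ay": 0, "az": 0, "grip": 1}, {"x": 0, "y": 0.01, "z": -0.11, "ax": -0.002, "ay": 0, "az": 0, "grip": 1}, {"x": 0, "y": 0.01, "z": -0.11, "ax": -0.002, "ay": 0, "az": 0, "grip": 1}]'

```text
time_s: 30.72
eef_pos: [0.4871, -0.224, 0.1687]
eef_rot: [-0.603, 0.632, -0.351, 0.337]
wrist_force: [6.1, 3.9, -6.0]
opening: 0.172
```

```bash
python3 nxt.py .229 .226 10|head -2
```

```text
t 30.73 F [ 5.8  3.8 -2.4] tau [ 0.79 -1.29  0.02] q6 0.41
pos err vs s0 (tool cm, rad): [ 0.011  0.024 -0.031 -0.002  0.001  0.003]
```

Emit:
apply_moves --increments '[{"x": 0, "y": 0.01, "z": -0.122, "ax": -0.002, "ay": 0, "az": 0, "grip": 1}, {"x": 0, "y": 0.01, "z": -0.122, "ax": -0.002, "ay": 0, "az": 0, "grip": 1}, {"x": 0, "y": 0.01, "z": -0.122, "ax": -0.002, "ay": 0, "az": 0, "grip": 1}, {"x": 0, "y": 0.01, "z": -0.122, "ax": -0.002, "ay": 0, "az": 0, "grip": 1}, {"x": 0, "y": 0.01, "z": -0.122, "ax": -0.002, "ay": 0, "az": 0, "grip": 1}, {"x": 0, "y": 0.01, "z": -0.122, "ax": -0.002, "ay": 0, "az": 0, "grip": 1}, {"x": 0, "y": 0.01, "z": -0.122, "ax": -0.002, "ay": 0, "az": 0, "grip": 1}, {"x": 0, "y": 0.01, "z": -0.122, "ax": -0.002, "ay": 0, "az": 0, "grip": 1}, {"x": 0, "y": 0.01, "z": -0.122, "ax": -0.002, "ay": 0, "az": 0, "grip": 1}, {"x": 0, "y": 0.01, "z": -0.122, "ax": -0.002, "ay": 0, "az": 0, "grip": 1}]'

```text
time_s: 31.98
eef_pos: [0.4871, -0.224, 0.1687]
eef_rot: [-0.603, 0.632, -0.351, 0.337]
wrist_force: [6.0, 4.2, -5.8]
opening: 0.173
```

```bash
python3 nxt.py .229 .226 10|head -2
```

```text
t 31.98 F [ 5.7  4.1 -2.2] tau [ 0.75 -1.33  0.04] q6 0.41
pos err vs s0 (tool cm, rad): [ 0.015  0.023 -0.027 -0.003  0.001  0.004]
```

Emit:
apply_moves --increments '[{"x": 0, "y": 0.01, "z": -0.14, "ax": -0.003, "ay": 0, "az": 0, "grip": 1}, {"x": 0, "y": 0.01, "z": -0.14, "ax": -0.003, "ay": 0, "az": 0, "grip": 1}, {"x": 0, "y": 0.01, "z": -0.14, "ax": -0.003, "ay": 0, "az": 0, "grip": 1}, {"x": 0, "y": 0.01, "z": -0.14, "ax": -0.003, "ay": 0, "az": 0, "grip": 1}, {"x": 0, "y": 0.01, "z": -0.14, "ax": -0.003, "ay": 0, "az": 0, "grip": 1}, {"x": 0, "y": 0.01, "z": -0.14, "ax": -0.003, "ay": 0, "az": 0, "grip": 1}, {"x": 0, "y": 0.01, "z": -0.14, "ax": -0.003, "ay": 0, "az": 0, "grip": 1}, {"x": 0, "y": 0.01, "z": -0.14, "ax": -0.003, "ay": 0, "az": 0, "grip": 1}, {"x": 0, "y": 0.01, "z": -0.14, "ax": -0.003, "ay": 0, "az": 0, "grip": 1}, {"x": 0, "y": 0.01, "z": -0.14, "ax": -0.003, "ay": 0, "az": 0, "grip": 1}]'

```text
time_s: 33.22
eef_pos: [0.487, -0.224, 0.1687]
eef_rot: [-0.603, 0.632, -0.35, 0.337]
wrist_force: [6.6, 4.0, -6.3]
opening: 0.178
```

```bash
python3 nxt.py .229 .226 10|head -2; python3 snap.py w15; python3 - <<'E'
from sov import *
run("pics/so15.png",np.load("pose3.npy"),box=(305,240,75,75))
E
```

```text
t 33.23 F [ 6.3  3.9 -2.7] tau [ 0.89 -1.42  0.06] q6 0.41
pos err vs s0 (tool cm, rad): [ 0.017  0.024 -0.023 -0.003  0.001  0.004]
[ 0.48701601 -0.22399918  0.16874375] 33.225 [ 0.001 -0.003 -0.001 -0.    -0.001  0.   ] [ 6.63454676  4.01043312 -6.34132922] [ 0.887 -1.423  0.056] op 0.17752901776939545 q [-0.628  0.206  1.767 -0.047  1.182  0.406]
```

View pics/so15.png

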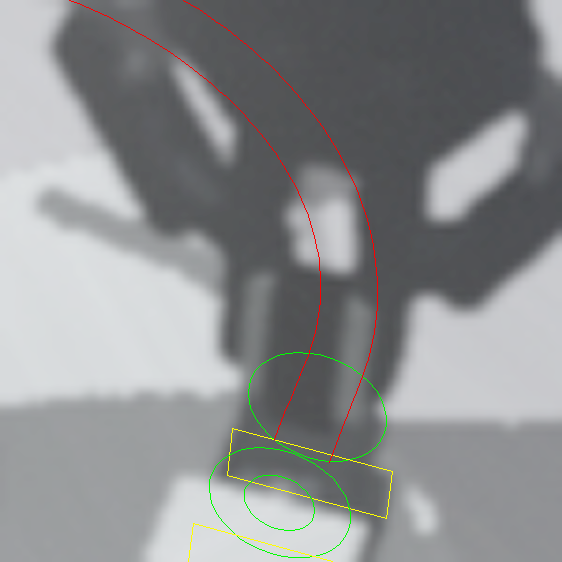

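View pics/w15.png

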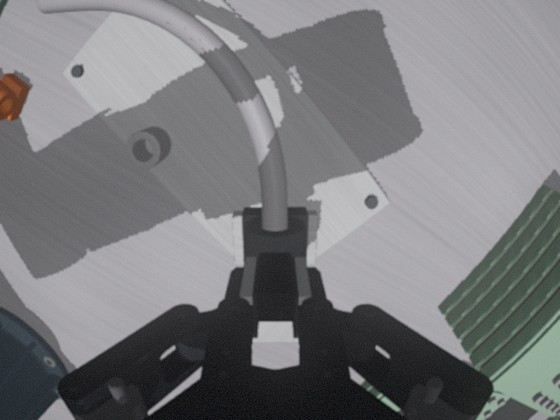

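Emit:
apply_moves --increments '[{"x": 0.01, "y": 0.03, "z": -0.08, "ax": -0.003, "ay": 0, "az": 0, "grip": 1}, {"x": 0.01, "y": 0.06, "z": -0.05, "ax": -0.003, "ay": 0, "az": 0, "grip": 1}, {"x": 0.01, "y": 0.08, "z": -0.04, "ax": -0.003, "ay": 0, "az": 0, "grip": 1}]'

```text
time_s: 33.7
eef_pos: [0.4873, -0.2239, 0.1684]
eef_rot: [-0.602, 0.633, -0.35, 0.337]
wrist_force: [3.0, 3.5, -0.8]
opening: 0.178
```

```bash
python3 nxt.py .229 .226 10|head -2
```

```text
t 33.7 F [2.7 3.4 2.8] tau [ 0.68 -0.63 -0.  ] q6 0.41
pos err vs s0 (tool cm, rad): [ 0.007 -0.004 -0.054 -0.001  0.001  0.005]
```

Emit:
apply_moves --increments '[{"x": 0, "y": 0.04, "z": -0.03, "ax": 0, "ay": 0, "az": 0, "grip": 1}, {"x": 0, "y": 0.04, "z": -0.02, "ax": 0, "ay": 0, "az": 0, "grip": 1}]'

```text
time_s: 33.95
eef_pos: [0.4874, -0.2239, 0.1683]
eef_rot: [-0.602, 0.633, -0.35, 0.337]
wrist_force: [2.4, 3.2, -1.4]
opening: 0.175
```

```bash
python3 nxt.py .229 .226 10|head -2
```

```text
t 33.95 F [2.1 3.1 2.2] tau [ 0.62 -0.51 -0.08] q6 0.41
pos err vs s0 (tool cm, rad): [ 0.004 -0.016 -0.057 -0.001  0.001  0.005]
```

Axial about 3.4 N, with the weight on the rod. Releasing now by opening slowly with the pose held.

Emit:
apply_moves --increments '[{"x": 0, "y": 0.02, "z": -0.03, "ax": 0, "ay": 0, "az": 0, "grip": 0.75}, {"x": 0, "y": 0.02, "z": -0.03, "ax": 0, "ay": 0, "az": 0, "grip": 0.6}, {"x": 0, "y": 0.02, "z": -0.03, "ax": 0, "ay": 0, "az": 0, "grip": 0.5}, {"x": 0, "y": 0.02, "z": -0.03, "ax": 0, "ay": 0, "az": 0, "grip": 0.4}, {"x": 0, "y": 0.02, "z": -0.03, "ax": 0, "ay": 0, "az": 0, "grip": 0.4}]'

```text
time_s: 34.58
eef_pos: [0.487, -0.2242, 0.1682]
eef_rot: [-0.602, 0.633, -0.35, 0.337]
wrist_force: [-1.2, -0.0, -0.3]
opening: 0.602
```

```bash
python3 nxt.py .229 .226 10|head -2; python3 snap.py w16
```

```text
t 34.58 F [-1.5 -0.1  3.3] tau [ 0.01  0.06 -0.  ] q6 0.41
pos err vs s0 (tool cm, rad): [ 0.001 -0.033 -0.019 -0.001  0.001  0.005]
[ 0.48704653 -0.22417286  0.16817327] 34.575 [ 0.002  0.     0.     0.003  0.001 -0.002] [-1.18038145 -0.03176279 -0.30303925] [ 0.015  0.058 -0.003] op 0.6016750994729618 q [-0.628  0.207  1.767 -0.049  1.181  0.407]
```

View pics/w16.png

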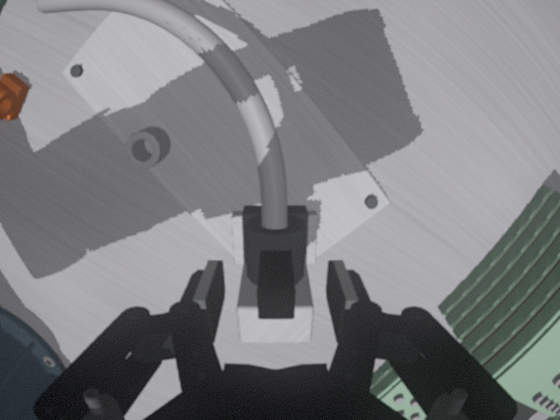

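Emit:
apply_moves --increments '[{"x": 0, "y": -1, "z": 0, "ax": 0, "ay": 0, "az": 0, "grip": 0.3}, {"x": 0, "y": -2.5, "z": 0, "ax": 0, "ay": 0, "az": 0, "grip": 0.3}, {"x": 0, "y": -4.5, "z": 0, "ax": 0, "ay": 0, "az": 0, "grip": 0.3}, {"x": 0, "y": -7, "z": 0, "ax": 0, "ay": 0, "az": 0, "grip": 0.3}, {"x": 0, "y": -10, "z": 1, "ax": 0, "ay": 0, "az": 0, "grip": 0.3}, {"x": 0, "y": -12, "z": 3, "ax": 0, "ay": 0, "az": 0, "grip": 0.3}, {"x": 0, "y": -12, "z": 5, "ax": 0, "ay": 0, "az": 0, "grip": 0.3}, {"x": 0, "y": -12, "z": 5, "ax": 0, "ay": 0, "az": 0, "grip": 0.3}]'

```text
time_s: 35.62
eef_pos: [0.5345, -0.1934, 0.2851]
eef_rot: [-0.603, 0.633, -0.35, 0.336]
wrist_force: [0.0, -1.0, -1.1]
opening: 0.704
```

```bash
python3 snap.py w17; python3 - <<'E'
from h import *
from bench import *
S=vision.camera_params("side");im=vision.camera("side")[:,:,::-1]
x,y,w,h=290,240,90,90;cv2.imwrite("pics/s17.png",cv2.resize(im[y:y+h,x:x+w],None,fx=6.4,fy=6.4,interpolation=cv2.INTER_CUBIC))
E
```

```text
[ 0.53452353 -0.19336683  0.28505086] 35.625 [-0.025 -0.     0.032 -0.011  0.004 -0.016] [ 0.03814241 -0.95570101 -1.10128241] [ 0.028  0.01  -0.006] op 0.7036984074822866 q [-0.533  0.16   1.572 -0.044  1.427  0.488]
```

View pics/w17.png

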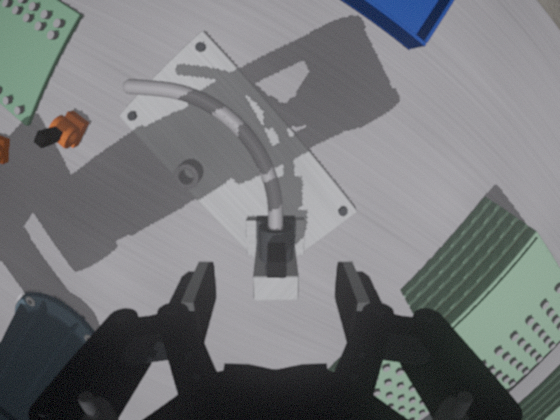

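View pics/s17.png

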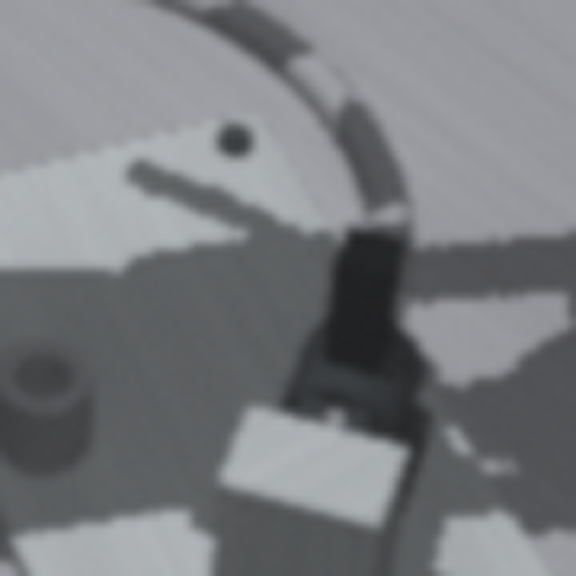

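Emit:
apply_moves --increments '[{"x": 0, "y": 0, "z": -3, "ax": 0, "ay": 0, "az": 0, "grip": 0.3}, {"x": 0, "y": 0, "z": -7, "ax": 0, "ay": 0, "az": 0, "grip": 0.3}, {"x": 0, "y": 0, "z": -11, "ax": 0, "ay": 0, "az": 0, "grip": 0.3}, {"x": 0, "y": 0, "z": -13, "ax": 0, "ay": 0, "az": 0, "grip": 0.3}, {"x": 0, "y": 0, "z": -13, "ax": 0, "ay": 0, "az": 0, "grip": 0.3}, {"x": 0, "y": 0, "z": -13, "ax": 0, "ay": 0, "az": 0, "grip": 0.3}]'

```text
time_s: 36.48
eef_pos: [0.4231, -0.2623, 0.2902]
eef_rot: [-0.602, 0.633, -0.351, 0.336]
wrist_force: [0.1, -0.3, -0.2]
opening: 0.701
```

```bash
python3 snap.py w18; python3 - <<'E'
from h import *
from bench import *
W=dict(np.load("pics/w18.npz"));v=np.load("pose3.npy")
im=cv2.imread("pics/w18.png");u=proj(W,rod_world([L],v)[0],True)[0];print(u)
x,y=int(u[0])-55,int(max(u[1]-45,0));a=cv2.resize(im[y:y+90,x:x+110],None,fx=7,fy=6.6*7/6.6,interpolation=cv2.INTER_CUBIC)
cv2.imwrite("pics/w18c.png",np.clip((a/255.)**.5*255,0,255)[:600])
im=vision.camera("side")[:,:,::-1]
x,y,w,h=290,240,90,90;cv2.imwrite("pics/s18.png",cv2.resize(im[y:y+h,x:x+w],None,fx=6.4,fy=6.4,interpolation=cv2.INTER_CUBIC))
E
```

```text
[ 0.42309744 -0.26225343  0.29022287] 36.475 [ 0.017  0.004 -0.009 -0.001  0.001  0.   ] [ 0.08278559 -0.34768776 -0.22832189] [ 0.017 -0.03   0.015] op 0.7005689657111126 q [-0.765 -0.009  1.743 -0.048  1.418  0.258]
[276.04062159 103.33978776][ WARN:0@0.834] global loadsave.cpp:1063 imwrite_ Unsupported depth image for selected encoder is fallbacked to CV_8U.
```

View pics/w18c.png

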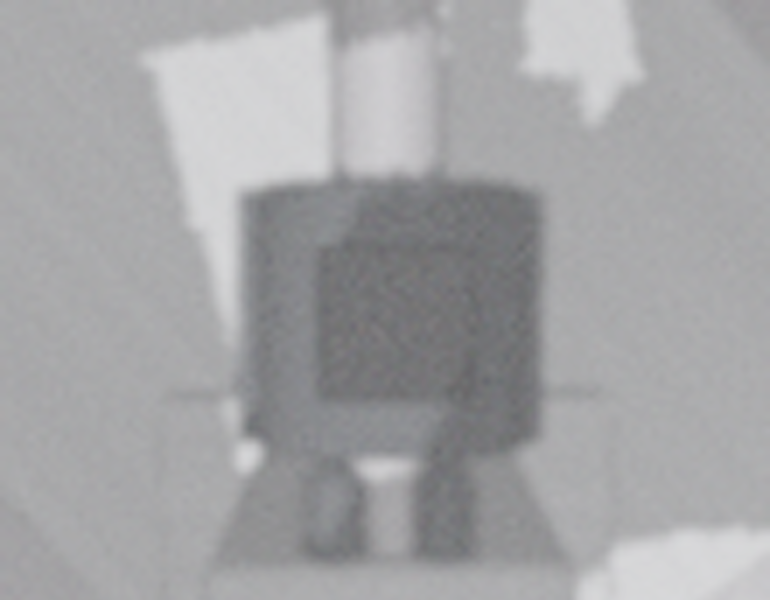

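View pics/s18.png

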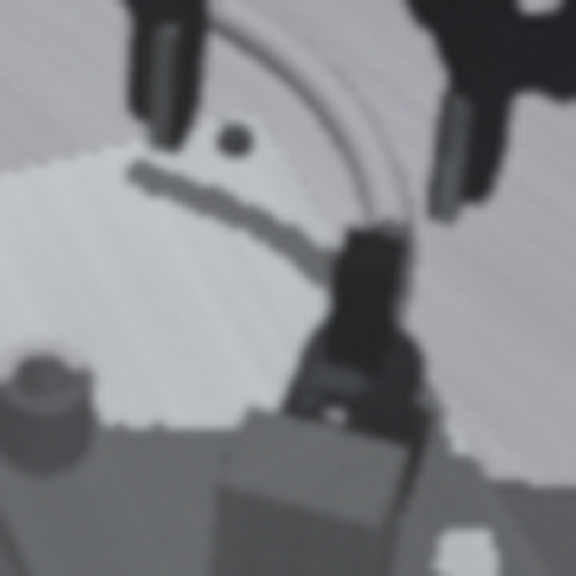

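```bash
python3 - <<'E'
from bench import *
print(ticket.hand_in()); print(ctrl.get_obs()['time_s'])
E
```

```text
the job is handed in; nothing more can be done
None
the job is handed in; nothing more can be done
```

The carriage is home on the guide rod, against the stop pins, and released; I handed the job in at about 36.5 s. I picked it off the pallet, centred on its lug by pinching it both ways, and threaded it onto the free end. I then turned it round the bend with the rod.

- **Rod roll:** the bend droops by about 0.075 to 0.1 rad. The camera fits did not agree (estimates ran from about -0.02 to -0.20 rad). I started at -0.10 and eased to -0.075 after feeling a light contact of about 4 N early in the bend.
- **Forces:** at every reading while sliding, the load on the fixture stayed under about 4 N.
- **Bedding:** I met the pins at about 4 mm/s. The press was held for about 4 s, reading 6.5 to 9 N along the rod and 7.5 N at the end. The press was adjusted as it went rather than held at one value.
- **Release:** I eased the push to about 3 N with the carriage's weight on the rod, then opened the gripper and backed clear.

**Last checks:** the wrist picture shows the sleeve end touching both pins with no visible gap. The side picture about 0.9 s later shows the carriage unmoved and upright, with the gripper touching nothing. I did not touch the spare bush, blank, driver, oiler or the orange look-alikes, though I took no final picture of the pallet end.

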